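Refill the purge-filter dock and lock it with its keyed bridge

ROBOT

A 7-joint arm with a two-finger parallel gripper is mounted at the origin on the work surface. World frame = base frame: x ahead of the robot, y to its left, z up, the work surface at z = 0. Lengths are in m, angles in rad, forces in N, time in s.
With the tool pointing down it reaches from about 0.4 to 0.9 m from the base axis. Payload 5.5 kg.
Tool frame: the origin (TCP) lies at the very end of the fingers, on their centre line; the grasp point (between the pads) lies grasp_offset behind it (grasp_offset is the distance from the TCP to the grasp point, in m); z points along the fingers, y is the line along which they close (so a half turn about z gives the same grasp; the last joint's range is limited). The gripper opens to 92 mm and grips with 3 to 60 N. Pads are 19 mm wide; open, the fingers measure 130 mm over their backs; the gripper's body (75 mm by 190 mm) begins 47 mm behind the grasp point.
Start: joints at [1.501, 0.501, -0.427, 1.55, 0.221, 1.138, -0.21], TCP at [0.212, -0.614, 0.227] pointing down, gripper open.
Joint ranges: [-2.88, 2.88], [-0.31, 2.03], [-1.54, 1.56], [0.2, 2.42], [-1.41, 4.55], [0.19, 2.02], [-2.57, 2.57]. Speed limits (rad/s): [2.57, 2.57, 3.14, 3.14, 3.14, 3.14, 3.14].

INTERFACE

Orientations are given as a 3x3 rotation matrix whose columns are the frame's x, y, z axes.
In Python, from cell import * gives the robot as it stands.
- The arm moves only by the shell command python3 -m handwheel 'ROWS' [FORCE]. ROWS is JSON, a list of rows, each a list of 7 numbers: the shift along the tool's x, y, z in mm, then the turn, a rotation vector about the tool's x, y, z in rad, then the opening, from 0 (shut) to 1 (fully open). A call has 1 to 12 rows; each row shifts and turns the commanded pose from where the row before left it, along the tool's axes as they then stand; what a row does not reach is not made up. A row lasts 1/10 s, in which the tool goes at most 50 mm and 8.59 degrees, less where a joint would pass 70% of its speed; a pose out of reach is approached as far as the arm can. A call is refused whole if a number of a shift passes 50 or a number of a turn 0.15, either way. A call with a gripper value outside its range is refused whole. The fingers move at their own pace and stop on an object; FORCE is the grip in N (left out, the last holds). Time passes only in rows, so rows that do not move let the fingers close. It gives the time, the measured TCP pose, the force, the opening and the grip force at its end, in the units of the state.
- state(): the state, without advancing time (a new reading comes with each control period).
- camera(name): name is "scene" or "top"; returns a dict with "img" (420x560x3 uint8, red, green, blue), "z_map" (420x560 float32, m along the optical axis (not along the pixel's ray), 0 where there is no reading), "intrinsics" (3x3 intrinsics, pixels), "extrinsics" (4x4, takes a point from camera to world coordinates). Camera axes: x right, y up, looking along -z (the intrinsics and any distortion apply to the point x, -y, -z); pixel columns grow to the right and rows downward; lengths in m; the calibration is good to about 2 mm. A picture is of the moment at which its call begins.
- finish_job(): hands the job in; it is judged then, once.
Trained networks look in the newest picture that a camera, given by its name, has taken for a name from the list of things; names that differ only in an ending like _2 or _b are one class to them, and where a whole thing is asked for, a point or a joint stands for the part that bears it (a point fixed in the world has none). Each returns a list of dicts, best first, with "p" (0 to 1); they miss things now and then, are a little off and sometimes report something else, mostly with a low value. They report only what shows in the picture. A call takes as long as a camera call. They do not tell look-alikes from the thing itself.
- trace(query, camera): "pixels" (420x560 bool, what is visible of it) and "at" ([row, column] in pixels, amid what is visible of it).
The state is a dict: "time_s": time; "joint_positions": joint angles; "qd": joint speeds; "tau": joint torques, N m; "tcp_pos": TCP position; "eef_rot": TCP orientation; "wrist_force": force on the tool from outside, world axes, zero at the start; "wrist_torque": the same for the moment, N m; "width": opening from 0.0 (shut) to 1.0 (fully open); "gripper_force": force on a finger pad.
Only numpy, scipy, OpenCV 4.12 (cv2) and the standard library are available. Lean on these libraries where they do the work, as an engineer would, in place of code of your own. Each camera call takes 0.05 s, during which the arm holds its last target. There are 200 camera calls.

TASK

Fit a spare filter cartridge from the tray into every empty bay of the red clip dock, pushing each one down past its spring clips until it snaps fully home; leave the cartridges that are already fitted alone and any spare you do not need in the tray. When every bay is full, set the hold-down bridge over the cartridges with its wide foot in the wide notch and its narrow foot in the narrow notch, both feet right down, and let go. Do not disturb the bottle, the wafer cassette or the wand.

Things in the scene. Friction and masses are not known exactly. Their poses are not given: they have to be found in the camera images.
- dock: Red clip dock fixed on the bench, 74 (x) by 360 (y) mm, walls 36 mm high; origin at the centre of its underside, z up. Six open bays in a row along y, 48 mm apart. At each end a notch, floor 20 mm and mouth 36 mm above the bench, 20 mm long in y, centred 161.5 mm from the origin along y: at +y 62 mm wide in x, at -y 46 mm wide
- bay0 (a point): Floor centre of bay 0 (0 to 5 towards the dock's +y), 8 mm above the bench, axes as the dock's. Well 43 (x) by 33 mm (y), mouth 28 mm up, a steel spring clip in its -x and +x walls. A cartridge goes in with x along x; put in loosely it stops on the clips 15 mm high; about 15 N straight down takes it past them and it drops home, its underside at this point
- bay1 (a point): Floor centre of bay 1 (0 to 5 towards the dock's +y), 8 mm above the bench, axes as the dock's. Well 43 (x) by 33 mm (y), mouth 28 mm up, a steel spring clip in its -x and +x walls. A cartridge goes in with x along x; put in loosely it stops on the clips 15 mm high; about 15 N straight down takes it past them and it drops home, its underside at this point
- bay2 (a point): Floor centre of bay 2 (0 to 5 towards the dock's +y), 8 mm above the bench, axes as the dock's. Well 43 (x) by 33 mm (y), mouth 28 mm up, a steel spring clip in its -x and +x walls. A cartridge goes in with x along x; put in loosely it stops on the clips 15 mm high; about 15 N straight down takes it past them and it drops home, its underside at this point
- bay3 (a point): Floor centre of bay 3 (0 to 5 towards the dock's +y), 8 mm above the bench, axes as the dock's. Well 43 (x) by 33 mm (y), mouth 28 mm up, a steel spring clip in its -x and +x walls. A cartridge goes in with x along x; put in loosely it stops on the clips 15 mm high; about 15 N straight down takes it past them and it drops home, its underside at this point
- bay4 (a point): Floor centre of bay 4 (0 to 5 towards the dock's +y), 8 mm above the bench, axes as the dock's. Well 43 (x) by 33 mm (y), mouth 28 mm up, a steel spring clip in its -x and +x walls. A cartridge goes in with x along x; put in loosely it stops on the clips 15 mm high; about 15 N straight down takes it past them and it drops home, its underside at this point
- bay5 (a point): Floor centre of bay 5 (0 to 5 towards the dock's +y), 8 mm above the bench, axes as the dock's. Well 43 (x) by 33 mm (y), mouth 28 mm up, a steel spring clip in its -x and +x walls. A cartridge goes in with x along x; put in loosely it stops on the clips 15 mm high; about 15 N straight down takes it past them and it drops home, its underside at this point
- tray: Grey plastic tray fixed on the bench, 110 mm (x) by 410 mm (y), 4 mm floor, rim 12 mm high, holding the spares; origin at the centre of its underside
- fitted0: Cartridge already snapped home in bay 0 at the start (None if that bay is empty). White filter cartridge, upright block 40 (x) by 30 (y) by 70 mm tall, about 90 g; origin at the centre of its underside, z up, same either way round. Heights above it: rounded foot 0-9, clip grooves in the x faces 9-19, full width 19-30, then a head 36 (x) by 30 (y) to grip, 30-70 mm. 
- fitted1: Cartridge already snapped home in bay 1 at the start (None if that bay is empty). White filter cartridge, upright block 40 (x) by 30 (y) by 70 mm tall, about 90 g; origin at the centre of its underside, z up, same either way round. Heights above it: rounded foot 0-9, clip grooves in the x faces 9-19, full width 19-30, then a head 36 (x) by 30 (y) to grip, 30-70 mm. 
- fitted2: Cartridge already snapped home in bay 2 at the start (None if that bay is empty). White filter cartridge, upright block 40 (x) by 30 (y) by 70 mm tall, about 90 g; origin at the centre of its underside, z up, same either way round. Heights above it: rounded foot 0-9, clip grooves in the x faces 9-19, full width 19-30, then a head 36 (x) by 30 (y) to grip, 30-70 mm. 
- fitted3: Cartridge already snapped home in bay 3 at the start (None if that bay is empty). White filter cartridge, upright block 40 (x) by 30 (y) by 70 mm tall, about 90 g; origin at the centre of its underside, z up, same either way round. Heights above it: rounded foot 0-9, clip grooves in the x faces 9-19, full width 19-30, then a head 36 (x) by 30 (y) to grip, 30-70 mm. 
- fitted4: Cartridge already snapped home in bay 4 at the start (None if that bay is empty). White filter cartridge, upright block 40 (x) by 30 (y) by 70 mm tall, about 90 g; origin at the centre of its underside, z up, same either way round. Heights above it: rounded foot 0-9, clip grooves in the x faces 9-19, full width 19-30, then a head 36 (x) by 30 (y) to grip, 30-70 mm. 
- fitted5: Cartridge already snapped home in bay 5 at the start (None if that bay is empty). White filter cartridge, upright block 40 (x) by 30 (y) by 70 mm tall, about 90 g; origin at the centre of its underside, z up, same either way round. Heights above it: rounded foot 0-9, clip grooves in the x faces 9-19, full width 19-30, then a head 36 (x) by 30 (y) to grip, 30-70 mm. 
- spare0: Spare cartridge, standing loose in the tray (None if absent). White filter cartridge, upright block 40 (x) by 30 (y) by 70 mm tall, about 90 g; origin at the centre of its underside, z up, same either way round. Heights above it: rounded foot 0-9, clip grooves in the x faces 9-19, full width 19-30, then a head 36 (x) by 30 (y) to grip, 30-70 mm. 
- spare1: Spare cartridge, standing loose in the tray (None if absent). White filter cartridge, upright block 40 (x) by 30 (y) by 70 mm tall, about 90 g; origin at the centre of its underside, z up, same either way round. Heights above it: rounded foot 0-9, clip grooves in the x faces 9-19, full width 19-30, then a head 36 (x) by 30 (y) to grip, 30-70 mm. 
- spare2: Spare cartridge, standing loose in the tray (None if absent). White filter cartridge, upright block 40 (x) by 30 (y) by 70 mm tall, about 90 g; origin at the centre of its underside, z up, same either way round. Heights above it: rounded foot 0-9, clip grooves in the x faces 9-19, full width 19-30, then a head 36 (x) by 30 (y) to grip, 30-70 mm. 
- spare3: Spare cartridge, standing loose in the tray (None if absent). White filter cartridge, upright block 40 (x) by 30 (y) by 70 mm tall, about 90 g; origin at the centre of its underside, z up, same either way round. Heights above it: rounded foot 0-9, clip grooves in the x faces 9-19, full width 19-30, then a head 36 (x) by 30 (y) to grip, 30-70 mm. 
- spare4: Spare cartridge, standing loose in the tray (None if absent). White filter cartridge, upright block 40 (x) by 30 (y) by 70 mm tall, about 90 g; origin at the centre of its underside, z up, same either way round. Heights above it: rounded foot 0-9, clip grooves in the x faces 9-19, full width 19-30, then a head 36 (x) by 30 (y) to grip, 30-70 mm. 
- spare5: Spare cartridge, standing loose in the tray (None if absent). White filter cartridge, upright block 40 (x) by 30 (y) by 70 mm tall, about 90 g; origin at the centre of its underside, z up, same either way round. Heights above it: rounded foot 0-9, clip grooves in the x faces 9-19, full width 19-30, then a head 36 (x) by 30 (y) to grip, 30-70 mm. 
- bridge: Dark steel bridge, 300 g, on two feet: bar 30 (x) by 337 (y) mm, underside 61 mm up; on it a black grip fin 16 (x) by 60 (y) mm, from 71 to 105 mm up. Leg and foot at +y 56 mm wide (x), at -y 40 mm; both 14 mm thick (y), 161.5 mm from the middle. Origin midway between the feet's undersides, z up. Seated, its origin is 20 mm above the dock's and the bar clears the cartridges by 3 mm
- bottle: Bystander: white plastic bottle, 60 mm across, 130 mm high; leave alone
- cassette: Bystander: black wafer cassette, 112 by 130 by 110 mm high; leave alone
- wand: Bystander: vacuum wand with black handle, 190 mm long, lying on the bench; leave alone
There are look-alikes about, which are no part of the job. What is shaped like the spare0 but purple is not meant. What is shaped like the spare5 but green is not meant.

How it is judged:
By the outcome, as a careful person would: the job done as asked, in the order asked, and still so for the second after the job is handed in, with the robot touching nothing.
Of fitted0, fitted1, fitted2, fitted3, fitted4, fitted5 only 1 to 2 are there at a start; the rules pass over those that are not, and their reading is None.
Of spare0, spare1, spare2, spare3, spare4, spare5 only 5 to 6 are there at a start; the rules pass over those that are not, and their reading is None.
At some moment in a run one of spare0, spare1, spare2, spare3, spare4, spare5, bridge may be knocked a few centimetres aside while the robot is not near it.
It also fails if it takes over 210 s, if anything falls off the work surface, if the arm or the gripper's body presses on something with over 40 N, if the wrist force passes 120 N, or if a joint passes its speed limit or range.

## Working session

There is one attempt and no reset: what is moved stays moved. The work goes in short steps, Python scripts to look and compute and a shell command to move; the robot and the scene stay as the last step left them, time stands still between calls to the robot, and variables do not carry over. Pictures are saved under pics/ and viewed, at most 14 in all, crops included, and the job is handed in when it is done.

```bash
mkdir -p pics; ls
python3 - <<'E'
from cell import *
import cv2,numpy as np
s=state();print({k:np.round(v,3).tolist() for k,v in s.items()})
try: print(grasp_offset)
except Exception as e: print(e)
for n in("scene","top"):
    c=camera(n);cv2.imwrite(f"pics/{n}0.png",c["img"][:,:,::-1]);print(n,c["intrinsics"].tolist(),np.round(c["extrinsics"],3).tolist())
E
```

```text
pics
{'time_s': 0.0, 'joint_positions': [1.501, 0.502, -0.427, 1.551, 0.221, 1.138, -0.21], 'qd': [-0.001, 0.001, 0.0, 0.001, -0.001, -0.0, -0.001], 'tau': [-0.0, -56.66, -5.816, -27.912, -0.069, 0.031, 0.0], 'tcp_pos': [0.212, -0.614, 0.226], 'eef_rot': [[0.945, 0.327, -0.001], [0.327, -0.945, 0.002], [0.0, -0.002, -1.0]], 'wrist_force': [0.738, -0.163, -0.002], 'wrist_torque': [-0.006, 0.016, -0.061], 'gripper_force': 0.0, 'width': 1.001}
0.0188
scene [[526.1774369170455, 0.0, 277.8248003578253], [0.0, 526.1774369170455, 212.636878867001], [0.0, 0.0, 1.0]] [[0.44, -0.706, 0.554, 1.333], [0.898, 0.338, -0.283, -0.424], [0.012, 0.622, 0.783, 1.17], [0.0, 0.0, 0.0, 1.0]]
top [[438.99371762835517, 0.0, 278.20561232764146], [0.0, 438.99371762835517, 204.45560674458793], [0.0, 0.0, 1.0]] [[0.022, 0.994, -0.105, 0.405], [-1.0, 0.021, -0.01, -0.037], [-0.008, 0.105, 0.994, 1.198], [0.0, 0.0, 0.0, 1.0]]
```

View pics/top0.png

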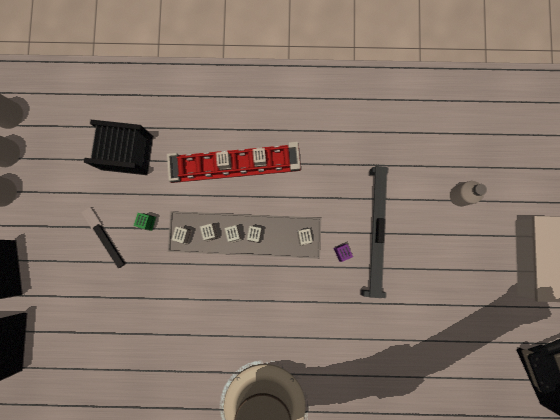

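View pics/scene0.png

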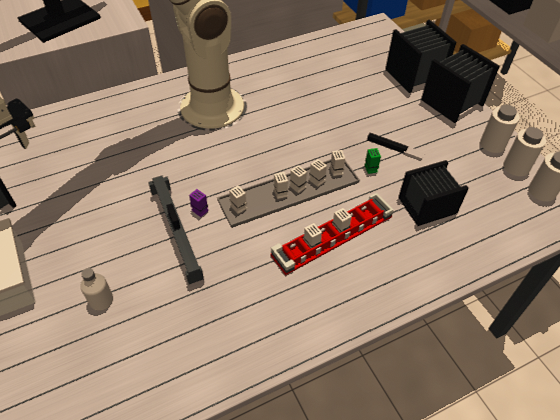

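The top view shows the dock around (row 162, col 234) with two fitted cartridges, five white spares in the tray (row ~235), the bridge around (232, 378), a purple look-alike at (252, 343) and a green one at (221, 144). Next I'll zoom in on the dock and bridge and measure them.

```bash
cat > v.py <<'E'
from cell import *
import cv2,numpy as np
def cloud(c):
    z=c["z_map"];K=c["intrinsics"];E=c["extrinsics"]
    v,u=np.mgrid[:z.shape[0],:z.shape[1]]
    P=np.stack([(u-K[0,2])/K[0,0]*z,-(v-K[1,2])/K[1,1]*z,-z],-1)
    W=P@E[:3,:3].T+E[:3,3]; W[z==0]=np.nan
    return W
def rect(xy):
    (cx,cy),(w,h),a=cv2.minAreaRect((xy*1000).astype(np.float32))
    if w<h: w,h,a=h,w,a+90
    return np.round([cx,cy,w,h,(a+90)%180-90],1).tolist()
E
python3 - <<'E'
from v import *
ims=[]
for n in("top","scene"):
    c=camera(n);W=cloud(c);I=c["img"].astype(int)
    if n=="top":
        a=cv2.resize(c["img"][135:190,155:315],None,fx=5,fy=5,interpolation=cv2.INTER_CUBIC)
        b=cv2.resize(c["img"][155:305,350:405],None,fx=2,fy=4,interpolation=cv2.INTER_CUBIC)
        b=cv2.rotate(cv2.resize(c["img"][160:305,350:405],None,fx=5,fy=5,interpolation=cv2.INTER_CUBIC),cv2.ROTATE_90_CLOCKWISE)
        b=np.pad(np.clip(b.astype(int)*2,0,255).astype(np.uint8),((0,0),(0,a.shape[1]-b.shape[1]),(0,0)));cv2.imwrite("pics/crop1.png",np.vstack([a,b])[:,:,::-1])
    ben=np.isfinite(W[...,2])&(abs(W[...,2])<.012)&(W[...,0]>.3)&(W[...,0]<.9)&(abs(W[...,1])<.4)
    print(n,"bench z",np.nanmedian(W[ben][:,2]))
    red=(I[...,0]>90)&(I[...,1]<50)&(I[...,2]<60)
    p=W[red];p=p[np.isfinite(p).all(1)&(p[:,2]>.03)&(p[:,2]<.045)];print("red rect z~36",rect(p[:,:2]),len(p),p[:,2].mean())
    for q in("dock","tray","bridge","spare0","fitted0","bay0","wand","cassette","bottle"):
        for r in trace(q,n):
            m=r["pixels"];p=W[m];p=p[np.isfinite(p).all(1)]
            if len(p)<8: continue
            zt=np.percentile(p[:,2],95);t=p[p[:,2]>zt-.006]
            print(q,round(r["p"],2),np.round(r["at"]).tolist(),len(p),"ztop",round(zt,3),rect(p[:,:2]),"top",rect(t[:,:2]),np.round(I[m].mean(0)).tolist())
E
```

```text
top bench z -0.0007323087890355184
red rect z~36 [643.6, 99.5, 300.9, 55.6, -83.3] 826 0.03473079706331213
dock 0.65 [166.0, 235.0] 3125 ztop 0.037 [646.2, 98.6, 357.8, 81.5, -83.6] top [643.2, 99.4, 355.4, 75.1, -83.4] [123.0, 47.0, 42.0]
tray 0.82 [237.0, 248.0] 5055 ztop 0.011 [447.2, 65.8, 410.7, 113.2, 88.2] top [447.4, 65.7, 410.3, 110.0, 88.7] [120.0, 108.0, 98.0]
tray 0.68 [237.0, 306.0] 175 ztop 0.076 [443.6, -95.2, 36.1, 29.7, 11.3] top [443.8, -95.3, 35.5, 29.1, 13.0] [155.0, 147.0, 130.0]
bridge 0.96 [235.0, 379.0] 1810 ztop 0.104 [464.7, -285.9, 358.7, 71.9, -0.8] top [461.7, -283.4, 59.8, 16.9, -4.1] [61.0, 58.0, 55.0]
spare0 0.79 [231.0, 234.0] 187 ztop 0.076 [447.7, 91.4, 36.1, 29.9, 17.8] top [447.7, 91.7, 35.5, 29.2, 18.8] [147.0, 141.0, 125.0]
spare0 0.75 [237.0, 304.0] 166 ztop 0.076 [443.4, -95.3, 36.6, 29.7, 11.3] top [444.1, -95.3, 35.0, 29.1, 13.0] [156.0, 148.0, 132.0]
spare0 0.73 [251.0, 343.0] 219 ztop 0.072 [407.8, -201.9, 41.0, 38.0, -65.6] top [404.6, -197.5, 35.9, 30.3, 24.1] [88.0, 51.0, 89.0]
spare0 0.7 [158.0, 224.0] 198 ztop 0.08 [637.9, 122.3, 36.0
[... 3894 characters left out ...]
.8, 6.4] [138.0, 119.0, 98.0]
fitted0 0.53 [236.0, 312.0] 331 ztop 0.081 [650.0, 39.1, 62.0, 44.9, -84.8] top [649.7, 25.9, 38.6, 33.0, 6.4] [139.0, 119.0, 98.0]
bay0 0.94 [235.0, 328.0] 3006 ztop 0.039 [634.7, 106.3, 384.9, 101.7, -84.7] top [643.3, 97.0, 356.1, 77.1, -83.8] [138.0, 41.0, 33.0]
wand 0.69 [148.0, 392.0] 434 ztop 0.022 [428.9, 447.4, 181.6, 48.6, 28.2] top [426.3, 438.9, 168.8, 23.5, 33.6] [68.0, 60.0, 53.0]
cassette 0.69 [194.0, 432.0] 2951 ztop 0.112 [627.6, 437.8, 209.5, 203.9, 84.7] top [665.9, 396.7, 131.7, 116.5, 85.1] [22.0, 21.0, 20.0]
bottle 0.83 [288.0, 95.0] 929 ztop 0.131 [537.1, -528.1, 121.4, 59.3, 10.2] top [567.2, -522.5, 27.5, 25.9, 24.4] [130.0, 112.0, 92.0]
```

View pics/crop1.png

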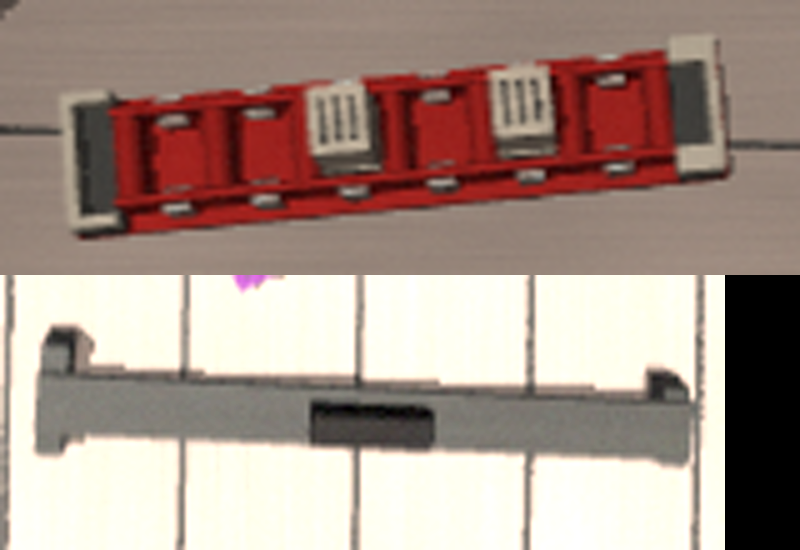

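The dock has its wide notch on the left (world +y), so dock yaw is about +6.6° with its centre near (643, 98). Bays 1 and 3 are filled, so 0, 2, 4 and 5 are empty. The bridge's wide foot is at its low-x end. First I'll turn the tool to face the first spare, and write a helper for the tool-frame deltas.

```bash
cat > g.py <<'E'
# usage: g.py X Y Z(mm) A(deg, world yaw of tool x) -> shift in tool axes mm, remaining turn about tool axes
import sys,numpy as np
from scipy.spatial.transform import Rotation as Ro
from cell import *
s=state();R=np.array(s["eef_rot"]);p=np.array(s["tcp_pos"])*1000
x,y,z,a=map(float,sys.argv[1:5]);a=np.radians(a)
T=np.array([[np.cos(a),np.sin(a),0],[np.sin(a),-np.cos(a),0],[0,0,-1]])
print("t",round(s["time_s"],2),"tcp",np.round(p,1),"yaw",round(np.degrees(np.arctan2(R[1,0],R[0,0])),1),"q",np.round(s["joint_positions"],2))
print("shift(tool now)",np.round(R.T@(np.array([x,y,z])-p),1),"shift(tool after turn)",np.round(T.T@(np.array([x,y,z])-p),1),"turn",np.round(Ro.from_matrix(R.T@T).as_rotvec(),4))
print("F",np.round(s["wrist_force"],1),"width mm",round(s["width"]*92,1),"grip",round(s["gripper_force"],1))
E
python3 -m handwheel '[[0,0,0,0,0,-0.145,1],[0,0,0,0,0,-0.145,1],[0,0,0,0,0,-0.145,1],[0,0,0,0,0,-0.145,1],[0,0,0,0,0,-0.145,1],[0,0,0,0,0,-0.145,1],[0,0,0,0,0,-0.145,1],[0,0,0,0,0,-0.145,1],[0,0,0,0,0,-0.145,1],[0,0,0,0,0,-0.145,1]]' 50; python3 g.py 443.8 -96 200 102
```

```text
time_s: 2.1
tcp_pos: [0.2123, -0.6144, 0.2268]
eef_rot: [[-0.216, 0.976, -0.0], [0.976, 0.216, -0.0], [-0.0, -0.0, -1.0]]
wrist_force: [-0.5, -0.2, 1.0]
width: 1.0
gripper_force: 0.0
t 2.1 tcp [ 212.3 -614.4  226.8] yaw 102.5 q [ 1.7   0.57 -0.73  1.54  0.4   1.18  1.11]
shift(tool now) [456.1 338.1  26.7] shift(tool after turn) [458.9 334.2  26.8] turn [-0.      0.0001  0.0084]
F [-0.5 -0.2  1. ] width mm 92.0 grip 0.0
```

```bash
python3 -m handwheel '[[38,28,1,0,0,0,1],[38,28,1,0,0,0,1],[38,28,1,0,0,0,1],[38,28,1,0,0,0,1],[38,28,1,0,0,0,1],[38,28,1,0,0,0,1],[38,28,1,0,0,0,1],[38,28,1,0,0,0,1],[38,28,1,0,0,0,1],[38,28,1,0,0,0,1],[38,28,1,0,0,0,1],[0,0,0,0,0,0,1]]'; python3 g.py 443.8 -96 120 102
```

```text
time_s: 3.3
tcp_pos: [0.4283, -0.134, 0.2167]
eef_rot: [[-0.221, 0.975, 0.003], [0.975, 0.221, 0.001], [0.001, 0.003, -1.0]]
wrist_force: [0.1, -0.9, -0.5]
width: 1.0
gripper_force: 0.0
t 3.3 tcp [ 428.3 -134.   216.7] yaw 102.8 q [ 1.16  0.24 -1.02  2.03  0.24  0.99  0.24]
shift(tool now) [33.6 23.2 96.8] shift(tool after turn) [33.9 23.1 96.7] turn [ 0.0032 -0.0006  0.0134]
F [ 0.1 -0.9 -0.5] width mm 92.0 grip 0.0
```

```bash
python3 -m handwheel '[[17,12,0,0.003,0,0.013,1],[17,11,0,0,0,0,1],[0,0,20,0,0,0,1],[0,0,40,0,0,0,1],[0,0,40,0,0,0,1],[0,0,0,0,0,0,1]]'; python3 g.py 443.8 -96 46 102;  python3 - <<'E'
from v import *
for n in("top","scene"):
    W=cloud(camera(n))
    for r in trace("spare0",n):
        p=W[r["pixels"]];p=p[np.isfinite(p).all(1)]
        zt=np.percentile(p[:,2],95);t=p[p[:,2]>zt-.006];print(n,round(r["p"],2),round(zt,3),rect(t[:,:2]))
E
```

```text
time_s: 3.9
tcp_pos: [0.4368, -0.1025, 0.1119]
eef_rot: [[-0.198, 0.98, -0.011], [0.98, 0.198, 0.003], [0.005, -0.01, -1.0]]
wrist_force: [-1.5, 0.1, -0.6]
width: 1.001
gripper_force: 0.0
t 3.9 tcp [ 436.8 -102.5  111.9] yaw 101.4 q [ 0.93  0.43 -0.9   2.12  0.46  0.81 -0.05]
shift(tool now) [ 4.7  8.8 65.9] shift(tool after turn) [ 4.9  8.2 65.9] turn [-0.0105 -0.0048 -0.01  ]
F [-1.5  0.1 -0.6] width mm 92.1 grip 0.0
top 0.73 0.076 [440.7, 226.5, 35.9, 29.7, -12.7]
top 0.7 0.072 [475.7, 328.7, 35.6, 30.9, -13.9]
top 0.68 0.076 [448.1, 35.6, 36.3, 29.5, -10.7]
top 0.6 0.076 [450.5, 154.7, 35.7, 29.1, 17.8]
top 0.49 0.076 [447.0, 91.0, 32.9, 28.7, 15.3]
scene 0.88 0.078 [447.4, 33.7, 40.3, 30.3, -9.7]
scene 0.82 0.077 [446.1, -102.3, 39.0, 20.4, 9.5]
scene 0.74 0.077 [439.8, 224.1, 40.0, 32.8, -9.2]
scene 0.71 0.077 [448.5, 152.7, 40.4, 32.4, 7.8]
scene 0.6 0.073 [403.7, -200.0, 38.9, 34.3, 29.3]
scene 0.59 0.077 [447.5, 89.3, 36.6, 35.3, 17.5]
scene 0.54 0.074 [475.5, 325.9, 39.3, 32.6, -18.0]
scene 0.18 0.014 [445.5, 63.7, 412.7, 118.7, 88.8]
```

```bash
python3 -m handwheel '[[5,8.5,0,-0.01,-0.005,-0.01,1],[0,0,0,0,0,0,1],[0,0,0,0,0,0,1]]'; python3 g.py 443.8 -96 46 102
```

```text
time_s: 4.4
tcp_pos: [0.4489, -0.0963, 0.1166]
eef_rot: [[-0.208, 0.978, 0.01], [0.978, 0.208, -0.004], [-0.006, 0.008, -1.0]]
wrist_force: [-0.7, 0.3, 0.7]
width: 1.002
gripper_force: 0.0
t 4.4 tcp [448.9 -96.3 116.6] yaw 102.0 q [ 0.92  0.43 -0.9   2.11  0.47  0.81 -0.07]
shift(tool now) [ 1.8 -5.5 70.6] shift(tool after turn) [ 1.4 -4.9 70.6] turn [0.0085 0.0064 0.0002]
F [-0.7  0.3  0.7] width mm 92.2 grip 0.0
```

```bash
python3 -m handwheel '[[0,0,22,0,0,0,1],[0,0,22,0,0,0,1],[0,0,22,0,0,0,1],[0,0,0,0,0,0,1],[0,0,0,0,0,0,1]]'; python3 g.py 443.8 -96 46 102
```

```text
time_s: 4.9
tcp_pos: [0.4487, -0.0963, 0.05]
eef_rot: [[-0.208, 0.978, 0.007], [0.978, 0.208, -0.003], [-0.005, 0.007, -1.0]]
wrist_force: [0.2, -0.4, 0.5]
width: 0.997
gripper_force: 0.0
t 4.9 tcp [448.7 -96.3  50. ] yaw 102.0 q [ 0.81  0.54 -0.79  2.14  0.62  0.69 -0.19]
shift(tool now) [ 1.4 -4.7  4. ] shift(tool after turn) [ 1.3 -4.7  4. ] turn [0.0067 0.0047 0.0001]
F [ 0.2 -0.4  0.5] width mm 91.7 grip 0.0
```

```bash
python3 -m handwheel '[[1.3,-4.7,4,0.007,0.005,0,1],[0,0,0,0,0,0,1],[0,0,0,0,0,0,0],[0,0,0,0,0,0,0],[0,0,0,0,0,0,0],[0,0,0,0,0,0,0],[0,0,0,0,0,0,0],[0,0,0,0,0,0,0],[0,0,0,0,0,0,0]]' 50; python3 g.py 443.8 -96 46 102
```

```text
time_s: 5.8
tcp_pos: [0.4438, -0.0963, 0.0456]
eef_rot: [[-0.208, 0.978, -0.0], [0.978, 0.208, -0.0], [-0.0, -0.0, -1.0]]
wrist_force: [0.6, -0.9, -0.3]
width: 0.441
gripper_force: 0.0
t 5.8 tcp [443.8 -96.3  45.6] yaw 102.0 q [ 0.81  0.55 -0.78  2.15  0.62  0.68 -0.19]
shift(tool now) [ 0.3  0.1 -0.4] shift(tool after turn) [ 0.3  0.1 -0.4] turn [-0.0001  0.     -0.0004]
F [ 0.6 -0.9 -0.3] width mm 40.5 grip 0.0
```

```bash
python3 -m handwheel '[[0,0,0,0,0,0,0],[0,0,0,0,0,0,0],[0,0,0,0,0,0,0],[0,0,-20,0,0,0,0],[0,0,-40,0,0,0,0],[0,0,-40,0,0,0,0],[0,0,0,0,0,0.096,0],[0,0,0,0,0,0,0]]'; python3 g.py 656.3 -21.1 150 96.5
```

```text
time_s: 6.6
tcp_pos: [0.4444, -0.0969, 0.1466]
eef_rot: [[-0.111, 0.994, 0.002], [0.994, 0.111, -0.002], [-0.002, 0.002, -1.0]]
wrist_force: [-0.2, 0.3, -1.3]
width: 0.39
gripper_force: 49.9
t 6.6 tcp [444.4 -96.9 146.6] yaw 96.4 q [ 0.96  0.37 -0.93  2.09  0.39  0.87 -0.09]
shift(tool now) [ 51.8 219.   -3.1] shift(tool after turn) [ 51.4 219.1  -3.4] turn [ 0.0018  0.002  -0.0021]
F [-0.2  0.3 -1.3] width mm 35.9 grip 49.9
```

```bash
python3 -m handwheel '[[8.6,36.5,0,0,0,0,0],[8.6,36.5,0,0,0,0,0],[8.6,36.5,0,0,0,0,0],[8.6,36.5,0,0,0,0,0],[8.6,36.5,0,0,0,0,0],[8.6,36.5,0,0,0,0,0],[0,0,0,0,0,0,0],[0,0,0,0,0,0,0]]'; python3 g.py 656.3 -21.1 75 96.5
```

```text
time_s: 7.4
tcp_pos: [0.6546, -0.0192, 0.1435]
eef_rot: [[-0.116, 0.993, -0.003], [0.993, 0.116, 0.001], [0.001, -0.003, -1.0]]
wrist_force: [0.2, -0.1, -0.6]
width: 0.393
gripper_force: 49.9
t 7.4 tcp [654.6 -19.2 143.5] yaw 96.7 q [ 0.53  0.7  -0.8   1.6   0.55  1.09 -0.3 ]
shift(tool now) [-2.1  1.7 68.5] shift(tool after turn) [-2.   1.5 68.5] turn [-0.0033 -0.0011  0.0029]
F [ 0.2 -0.1 -0.6] width mm 36.2 grip 49.9
```

```bash
python3 -m handwheel '[[-2.1,1.6,20,-0.003,-0.001,0.003,0],[0,0,20,0,0,0,0],[0,0,20,0,0,0,0],[0,0,0,0,0,0,0],[0,0,0,0,0,0,0]]'; python3 g.py 656.3 -21.1 66 96.5
```

```text
time_s: 7.9
tcp_pos: [0.6566, -0.0226, 0.0851]
eef_rot: [[-0.11, 0.994, 0.001], [0.994, 0.11, -0.001], [-0.001, 0.001, -1.0]]
wrist_force: [0.1, 0.4, -0.5]
width: 0.391
gripper_force: 49.9
t 7.9 tcp [656.6 -22.6  85.1] yaw 96.3 q [ 0.51  0.77 -0.76  1.63  0.61  0.99 -0.34]
shift(tool now) [ 1.5 -0.2 19.1] shift(tool after turn) [ 1.5 -0.2 19.1] turn [ 0.0014  0.0009 -0.0032]
F [ 0.1  0.4 -0.5] width mm 35.9 grip 49.9
```

```bash
python3 -m handwheel '[[1.5,-0.2,0,0.001,0.001,-0.003,0],[0,0,0,0,0,0,0],[0,0,5,0,0,0,0],[0,0,4,0,0,0,0],[0,0,4,0,0,0,0],[0,0,0,0,0,0,0]]'; python3 g.py 656.3 -21.1 66 96.5
```

```text
time_s: 8.5
tcp_pos: [0.6566, -0.0209, 0.0717]
eef_rot: [[-0.113, 0.994, 0.001], [0.994, 0.113, 0.0], [0.0, 0.001, -1.0]]
wrist_force: [-0.3, -0.3, -1.6]
width: 0.387
gripper_force: 49.9
t 8.5 tcp [656.6 -20.9  71.7] yaw 96.5 q [ 0.5   0.78 -0.75  1.63  0.62  0.98 -0.35]
shift(tool now) [-0.2 -0.3  5.7] shift(tool after turn) [-0.2 -0.3  5.7] turn [ 0.0005 -0.0001 -0.0004]
F [-0.3 -0.3 -1.6] width mm 35.6 grip 49.9
```

```bash
for i in 1; do python3 -m handwheel '[[0,0,3,0,0,0,0],[0,0,3,0,0,0,0],[0,0,1,0,0,0,0],[0,0,0,0,0,0,0]]'; done; python3 -m handwheel '[[0,0,3,0,0,0,0],[0,0,2,0,0,0,0],[0,0,0,0,0,0,0]]'; python3 g.py 656.3 -21.1 50 96.5
```

```text
time_s: 8.9
tcp_pos: [0.6571, -0.0208, 0.0654]
eef_rot: [[-0.113, 0.994, 0.002], [0.994, 0.113, 0.0], [0.0, 0.002, -1.0]]
wrist_force: [0.1, -0.5, -1.0]
width: 0.386
gripper_force: 49.9
time_s: 9.2
tcp_pos: [0.6582, -0.0206, 0.0629]
eef_rot: [[-0.113, 0.994, 0.004], [0.994, 0.113, -0.001], [-0.001, 0.004, -1.0]]
wrist_force: [-2.6, -0.2, 11.3]
width: 0.391
gripper_force: 49.9
t 9.2 tcp [658.2 -20.6  62.9] yaw 96.5 q [ 0.49  0.8  -0.74  1.64  0.63  0.96 -0.36]
shift(tool now) [-0.3 -2.  12.9] shift(tool after turn) [-0.3 -2.  12.9] turn [ 0.004   0.001  -0.0004]
F [-2.6 -0.2 11.3] width mm 36.0 grip 49.9
```

```bash
python3 -m handwheel '[[0,-0.5,2,0,0,0,0],[0,0,3,0,0,0,0],[0,0,3,0,0,0,0],[0,0,3,0,0,0,0],[0,0,0,0,0,0,0]]';python3 g.py 656.3 -21.1 50 96.5
```

```text
time_s: 9.7
tcp_pos: [0.6568, -0.0208, 0.0495]
eef_rot: [[-0.113, 0.994, 0.002], [0.994, 0.113, 0.0], [-0.0, 0.002, -1.0]]
wrist_force: [-0.1, 0.5, 1.6]
width: 0.387
gripper_force: 49.9
t 9.7 tcp [656.8 -20.8  49.5] yaw 96.5 q [ 0.49  0.81 -0.73  1.64  0.64  0.94 -0.36]
shift(tool now) [-0.2 -0.5 -0.5] shift(tool after turn) [-0.2 -0.5 -0.5] turn [ 0.002   0.0001 -0.0004]
F [-0.1  0.5  1.6] width mm 35.6 grip 49.9
```

Snapped through, with the tip at 49.5 and home expected at about 49.6. I'll press lightly to confirm, then release, lift and look.

```bash
python3 -m handwheel '[[0,0,2,0,0,0,0],[0,0,1,0,0,0,0],[0,0,0,0,0,0,0]]'; python3 -m handwheel '[[0,0,-2,0,0,0,0.6],[0,0,0,0,0,0,0.6],[0,0,0,0,0,0,1],[0,0,0,0,0,0,1],[0,0,0,0,0,0,1],[0,0,0,0,0,0,1],[0,0,-20,0,0,0,1],[0,0,-40,0,0,0,1],[0,0,-40,0,0,0,1],[0,-40,0,0,0,0,1],[0,-40,0,0,0,0,1],[0,-40,0,0,0,0,1]]'
cat > look.py <<'E'
from v import *
import sys
for n in("top","scene"):
    W=cloud(camera(n))
    for q in sys.argv[1:] or ["spare0","fitted0"]:
      for r in trace(q,n):
        p=W[r["pixels"]];p=p[np.isfinite(p).all(1)]
        if r["p"]<.25 or len(p)<20: continue
        zt=np.percentile(p[:,2],95);t=p[p[:,2]>zt-.006];print(n,q,round(r["p"],2),round(zt,3),rect(t[:,:2]))
E
python3 look.py; python3 g.py 447.4 35 150 80
```

```text
time_s: 10.0
tcp_pos: [0.6569, -0.0208, 0.0494]
eef_rot: [[-0.113, 0.994, 0.002], [0.994, 0.113, -0.001], [-0.002, 0.002, -1.0]]
wrist_force: [-8.6, -1.9, 21.4]
width: 0.391
gripper_force: 50.0
time_s: 11.2
tcp_pos: [0.5366, -0.0342, 0.15]
eef_rot: [[-0.113, 0.994, 0.004], [0.994, 0.113, -0.001], [-0.001, 0.004, -1.0]]
wrist_force: [0.3, -0.0, 1.1]
width: 1.0
gripper_force: 0.0
top spare0 0.78 0.076 [450.5, 154.9, 36.3, 29.9, 17.2]
top spare0 0.72 0.076 [447.9, 91.7, 36.0, 28.9, 16.1]
top spare0 0.71 0.072 [475.5, 327.8, 35.6, 32.7, -13.9]
top spare0 0.51 0.076 [448.0, 35.6, 35.8, 29.9, -8.6]
top spare0 0.5 0.076 [441.1, 226.6, 35.2, 29.1, -12.6]
top fitted0 0.59 0.08 [641.6, 122.4, 37.5, 29.1, 2.3]
scene spare0 0.76 0.074 [406.9, -198.8, 37.6, 31.6, 16.0]
scene spare0 0.67 0.081 [655.3, -21.7, 38.5, 33.2, 7.4]
scene spare0 0.57 0.077 [450.3, 152.9, 37.5, 33.0, 15.4]
scene spare0 0.54 0.077 [439.1, 225.2, 41.7, 31.2, -18.6]
scene spare0 0.54 0.073 [474.1, 326.9, 37.5, 33.3, -12.1]
scene fitted0 0.84 0.081 [651.3, 17.2, 47.4, 37.8, -82.5]
scene fitted0 0.66 0.082 [640.5, 121.6, 39.2, 33.9, 7.2]
t 11.5 tcp [539.2 -34.4 149.8] yaw 96.5 q [ 0.71  0.51 -0.88  1.89  0.48  0.96 -0.28]
shift(tool now) [ 79.3 -83.4  -0.7] shift(tool after turn) [  52.4 -102.4   -0.2] turn [ 5.000e-03 -2.000e-04  2.872e-01]
F [ 0.5 -0.1 -0.1] width mm 91.9 grip 0.0
```

```bash
python3 -m handwheel '[[0,0,0,0.005,0,0.14,1],[0,0,0,0,0,0.14,1],[13,-25.6,0,0,0,0,1],[13,-25.6,0,0,0,0,1],[13,-25.6,0,0,0,0,1],[13,-25.6,0,0,0,0,1],[0,0,0,0,0,0,1],[0,0,0,0,0,0,1],[0,0,0,0,0,0,1]]'; python3 g.py 447.6 35 46 80.5
```

```text
time_s: 12.4
tcp_pos: [0.4468, 0.0338, 0.1492]
eef_rot: [[0.167, 0.986, -0.001], [0.986, -0.167, 0.001], [0.0, -0.001, -1.0]]
wrist_force: [-0.1, -0.6, -1.0]
width: 0.995
gripper_force: 0.0
t 12.4 tcp [446.8  33.8 149.2] yaw 80.4 q [ 0.65  0.34 -0.9   2.1   0.35  0.86 -0.63]
shift(tool now) [  1.2   0.7 103.2] shift(tool after turn) [  1.3   0.5 103.2] turn [-0.0014 -0.0004 -0.0017]
F [-0.1 -0.6 -1. ] width mm 91.5 grip 0.0
```

```bash
python3 -m handwheel '[[1.2,0.7,20,-0.001,0,0,1],[0,0,30,0,0,0,1],[0,0,30,0,0,0,1],[0,0,23,0,0,0,1],[0,0,0,0,0,0,1],[0,0,0,0,0,0,1]]'; python3 g.py 447.6 35 46 80.5; python3 -m handwheel '[[0,0,0,0,0,0,0],[0,0,0,0,0,0,0],[0,0,0,0,0,0,0],[0,0,0,0,0,0,0],[0,0,0,0,0,0,0],[0,0,0,0,0,0,0],[0,0,0,0,0,0,0],[0,0,0,0,0,0,0],[0,0,0,0,0,0,0]]'; python3 g.py 447.6 35 46 80.5
```

```text
time_s: 13.0
tcp_pos: [0.4463, 0.0351, 0.0457]
eef_rot: [[0.167, 0.986, -0.003], [0.986, -0.167, 0.001], [0.0, -0.003, -1.0]]
wrist_force: [0.2, -0.3, -0.4]
width: 1.002
gripper_force: 0.0
t 13.0 tcp [446.3  35.1  45.7] yaw 80.4 q [ 0.49  0.52 -0.74  2.16  0.58  0.66 -0.82]
shift(tool now) [ 0.1  1.3 -0.3] shift(tool after turn) [ 0.1  1.3 -0.3] turn [-0.0027 -0.0001 -0.0016]
F [ 0.2 -0.3 -0.4] width mm 92.2 grip 0.0
time_s: 13.9
tcp_pos: [0.4457, 0.0349, 0.0456]
eef_rot: [[0.166, 0.986, -0.002], [0.986, -0.166, -0.0], [-0.001, -0.002, -1.0]]
wrist_force: [0.2, 1.5, 0.3]
width: 0.392
gripper_force: 49.8
t 13.9 tcp [445.7  34.9  45.6] yaw 80.4 q [ 0.49  0.52 -0.74  2.16  0.58  0.66 -0.82]
shift(tool now) [ 0.4  1.9 -0.4] shift(tool after turn) [ 0.4  1.9 -0.4] turn [-0.002   0.0005 -0.0011]
F [0.2 1.5 0.3] width mm 36.1 grip 49.8
```

```bash
python3 -m handwheel '[[0,0,-20,0,0,0,0],[0,0,-40,0,0,0,0],[0,0,-45,0,0,0,0],[0,0,0,0,0,-0.14,0],[0,0,0,0,0,-0.14,0],[0,0,0,0,0,0,0],[0,0,0,0,0,0,0]]'; python3 g.py 645.6 74.5 150 96.5
```

```text
time_s: 14.6
tcp_pos: [0.4455, 0.0349, 0.1504]
eef_rot: [[-0.109, 0.994, -0.003], [0.994, 0.109, 0.0], [0.0, -0.003, -1.0]]
wrist_force: [0.2, 0.2, -1.7]
width: 0.391
gripper_force: 49.8
t 14.6 tcp [445.5  34.9 150.4] yaw 96.3 q [ 0.7   0.36 -0.97  2.1   0.39  0.88 -0.39]
shift(tool now) [ 1.760e+01  2.032e+02 -2.000e-01] shift(tool after turn) [ 16.7 203.3   0.4] turn [-0.0027 -0.0004 -0.0043]
F [ 0.2  0.2 -1.7] width mm 35.9 grip 49.8
```

```bash
python3 -m handwheel '[[2.8,33.9,0,-0.003,0,-0.004,0],[2.8,33.9,0,0,0,0,0],[2.8,33.9,0,0,0,0,0],[2.8,33.9,0,0,0,0,0],[2.8,33.9,0,0,0,0,0],[2.8,33.9,0,0,0,0,0],[0,0,0,0,0,0,0],[0,0,0,0,0,0,0],[0,0,0,0,0,0,0]]'; python3 g.py 645.6 74.5 82 96.5
```

```text
time_s: 15.5
tcp_pos: [0.6445, 0.0753, 0.15]
eef_rot: [[-0.116, 0.993, -0.001], [0.993, 0.116, -0.0], [-0.0, -0.001, -1.0]]
wrist_force: [-0.6, 1.0, -0.7]
width: 0.394
gripper_force: 49.8
t 15.5 tcp [644.5  75.3 150. ] yaw 96.7 q [ 0.4   0.69 -0.83  1.61  0.56  1.09 -0.46]
shift(tool now) [-0.9  1.1 68. ] shift(tool after turn) [-0.9  1.  68. ] turn [-0.0013  0.0002  0.0031]
F [-0.6  1.  -0.7] width mm 36.2 grip 49.8
```

```bash
python3 -m handwheel '[[-0.9,1,10,-0.001,0,0.003,0],[0,0,20,0,0,0,0],[0,0,20,0,0,0,0],[0,0,18,0,0,0,0],[0,0,0,0,0,0,0],[0,0,0,0,0,0,0]]'; python3 g.py 645.6 74.5 66 96.5
```

```text
time_s: 16.1
tcp_pos: [0.6468, 0.0744, 0.0825]
eef_rot: [[-0.114, 0.994, 0.001], [0.994, 0.114, 0.0], [0.0, 0.001, -1.0]]
wrist_force: [-0.2, 0.7, -0.5]
width: 0.39
gripper_force: 49.8
t 16.1 tcp [646.8  74.4  82.5] yaw 96.5 q [ 0.37  0.77 -0.77  1.64  0.62  0.99 -0.5 ]
shift(tool now) [ 0.2 -1.2 16.5] shift(tool after turn) [ 0.2 -1.2 16.5] turn [ 0.0012 -0.0002  0.0004]
F [-0.2  0.7 -0.5] width mm 35.9 grip 49.8
```

```bash
python3 -m handwheel '[[0.2,-1,0,0.001,0,0,0],[0,0,0,0,0,0,0],[0,0,4,0,0,0,0],[0,0,4,0,0,0,0],[0,0,4,0,0,0,0],[0,0,0,0,0,0,0]]'; python3 g.py 645.6 74.5 66 96.5
```

```text
time_s: 16.7
tcp_pos: [0.6456, 0.0744, 0.0698]
eef_rot: [[-0.114, 0.994, -0.0], [0.994, 0.114, -0.0], [-0.0, -0.0, -1.0]]
wrist_force: [-0.5, -0.0, -1.2]
width: 0.388
gripper_force: 49.8
t 16.7 tcp [645.6  74.4  69.8] yaw 96.5 q [ 0.37  0.78 -0.76  1.65  0.63  0.97 -0.51]
shift(tool now) [0.1 0.  3.8] shift(tool after turn) [0.1 0.  3.8] turn [-0.0004  0.      0.0006]
F [-0.5 -0.  -1.2] width mm 35.7 grip 49.8
```

Free in the well. Now to push, using the same rows as before.

```bash
python3 -m handwheel '[[0,0,3,0,0,0,0],[0,0,3,0,0,0,0],[0,0,2,0,0,0,0],[0,0,3,0,0,0,0],[0,0,3,0,0,0,0],[0,0,3,0,0,0,0],[0,0,3,0,0,0,0],[0,0,0,0,0,0,0]]'; python3 g.py 645.6 74.5 49.6 96.5;  python3 -m handwheel '[[0,0,2,0,0,0,0],[0,0,1,0,0,0,0],[0,0,0,0,0,0,0]]'
```

```text
time_s: 17.5
tcp_pos: [0.6452, 0.0745, 0.0498]
eef_rot: [[-0.114, 0.993, -0.001], [0.993, 0.114, -0.0], [0.0, -0.001, -1.0]]
wrist_force: [-2.1, 0.2, -3.3]
width: 0.394
gripper_force: 49.7
t 17.5 tcp [645.2  74.5  49.8] yaw 96.5 q [ 0.36  0.81 -0.75  1.66  0.65  0.94 -0.52]
shift(tool now) [-0.1  0.4  0.2] shift(tool after turn) [-0.1  0.4  0.2] turn [-0.001  -0.0001  0.0008]
F [-2.1  0.2 -3.3] width mm 36.2 grip 49.7
time_s: 17.8
tcp_pos: [0.6458, 0.0746, 0.0494]
eef_rot: [[-0.114, 0.993, -0.0], [0.993, 0.114, -0.001], [-0.001, -0.0, -1.0]]
wrist_force: [-7.4, -1.8, 13.8]
width: 0.395
gripper_force: 49.9
```

```bash
python3 -m handwheel '[[0,0,-2,0,0,0,0.6],[0,0,0,0,0,0,1],[0,0,0,0,0,0,1],[0,0,0,0,0,0,1],[0,0,0,0,0,0,1],[0,0,0,0,0,0,1],[0,0,-20,0,0,0,1],[0,0,-40,0,0,0,1],[0,0,-40,0,0,0,1],[0,-40,0,0,0,0,1],[0,-40,0,0,0,0,1],[0,-40,0,0,0,0,1]]'; python3 look.py; python3 g.py 450.2 154.2 150 107.3
```

```text
time_s: 19.0
tcp_pos: [0.5261, 0.0612, 0.1513]
eef_rot: [[-0.114, 0.993, 0.003], [0.993, 0.114, -0.0], [-0.001, 0.003, -1.0]]
wrist_force: [-0.6, -0.5, 1.2]
width: 0.994
gripper_force: 0.0
top spare0 0.76 0.076 [440.9, 226.6, 36.0, 29.2, -13.9]
top spare0 0.72 0.072 [475.5, 327.5, 35.5, 27.2, -14.1]
top spare0 0.71 0.081 [655.1, -19.0, 32.2, 26.0, 1.3]
top spare0 0.62 0.076 [450.1, 155.3, 35.7, 29.7, 18.5]
top spare0 0.57 0.072 [405.9, -196.7, 33.1, 29.9, 24.8]
top fitted0 0.69 0.08 [649.7, 26.7, 32.8, 26.0, 8.7]
scene spare0 0.79 0.08 [518.6, 170.2, 230.3, 33.4, -33.9]
scene spare0 0.78 0.081 [655.6, -22.5, 37.2, 31.3, 5.4]
scene spare0 0.74 0.073 [474.8, 327.2, 41.2, 31.8, -11.6]
scene spare0 0.73 0.078 [505.6, 67.7, 169.8, 34.4, -16.4]
scene spare0 0.67 0.073 [404.1, -199.8, 36.2, 31.2, 34.7]
scene spare0 0.54 0.081 [647.8, 64.8, 49.8, 37.3, -79.7]
scene fitted0 0.78 0.082 [652.5, 26.1, 38.1, 32.9, 3.4]
scene fitted0 0.63 0.082 [640.8, 120.3, 36.1, 31.2, 8.5]
scene fitted0 0.63 0.039 [641.4, 97.2, 356.5, 79.2, -83.1]
t 19.3 tcp [528.7  61.  151. ] yaw 96.5 q [ 0.55  0.51 -0.9   1.91  0.49  0.96 -0.47]
shift(tool now) [101.5 -67.5   0.7] shift(tool after turn) [112.3 -47.3   1. ] turn [ 0.0039  0.0004 -0.1886]
F [0.7 0.1 0.4] width mm 92.3 grip 0.0
```

```bash
python3 -m handwheel '[[0,0,0,0.004,0,-0.095,1],[0,0,0,0,0,-0.094,1],[28,-11.8,0,0,0,0,1],[28,-11.8,0,0,0,0,1],[28,-11.8,0,0,0,0,1],[28,-11.8,0,0,0,0,1],[0,0,0,0,0,0,1],[0,0,0,0,0,0,1],[0,0,0,0,0,0,1]]'; python3 g.py 450.2 154.2 46 107.3
```

```text
time_s: 20.2
tcp_pos: [0.4499, 0.1535, 0.1501]
eef_rot: [[-0.297, 0.955, -0.002], [0.955, 0.297, 0.0], [0.001, -0.002, -1.0]]
wrist_force: [0.6, -0.2, -0.3]
width: 1.003
gripper_force: 0.0
t 20.2 tcp [449.9 153.5 150.1] yaw 107.3 q [ 0.45  0.44 -1.01  2.03  0.47  0.92 -0.51]
shift(tool now) [  0.5   0.7 104.1] shift(tool after turn) [  0.6   0.5 104.1] turn [-0.0021 -0.0007 -0.0001]
F [ 0.6 -0.2 -0.3] width mm 92.3 grip 0.0
```

```bash
python3 -m handwheel '[[0.5,0.7,20,-0.002,0,0,1],[0,0,30,0,0,0,1],[0,0,30,0,0,0,1],[0,0,24,0,0,0,1],[0,0,0,0,0,0,1],[0,0,0,0,0,0,1]]'; python3 g.py 450.2 154.2 46 107.3; python3 -m handwheel '[[0,0,0,0,0,0,0],[0,0,0,0,0,0,0],[0,0,0,0,0,0,0],[0,0,0,0,0,0,0],[0,0,0,0,0,0,0],[0,0,0,0,0,0,0],[0,0,0,0,0,0,0],[0,0,0,0,0,0,0],[0,0,0,0,0,0,0]]'; python3 -m handwheel '[[0,0,0,0,0,0,0],[0,0,-20,0,0,0,0],[0,0,-40,0,0,0,0],[0,0,-44,0,0,0,0],[0,0,0,0,0,0.095,0],[0,0,0,0,0,0.094,0],[0,0,0,0,0,0,0],[0,0,0,0,0,0,0]]'; python3 g.py 634.8 169.8 150 96.5
```

```text
time_s: 20.8
tcp_pos: [0.4493, 0.1543, 0.0459]
eef_rot: [[-0.297, 0.955, -0.002], [0.955, 0.297, 0.0], [0.001, -0.002, -1.0]]
wrist_force: [-0.2, 1.0, -0.1]
width: 0.998
gripper_force: 0.0
t 20.8 tcp [449.3 154.3  45.9] yaw 107.3 q [ 0.3   0.6  -0.84  2.1   0.67  0.74 -0.67]
shift(tool now) [-0.3  0.9 -0.1] shift(tool after turn) [-0.3  0.9 -0.1] turn [-0.0016 -0.001   0.    ]
F [-0.2  1.  -0.1] width mm 91.8 grip 0.0
time_s: 21.7
tcp_pos: [0.4488, 0.1545, 0.0458]
eef_rot: [[-0.298, 0.954, -0.001], [0.954, 0.298, 0.0], [0.0, -0.001, -1.0]]
wrist_force: [0.3, -0.3, -0.9]
width: 0.384
gripper_force: 49.8
time_s: 22.5
tcp_pos: [0.4486, 0.1542, 0.1496]
eef_rot: [[-0.116, 0.993, -0.001], [0.993, 0.116, -0.0], [-0.0, -0.001, -1.0]]
wrist_force: [-0.2, -0.3, -1.4]
width: 0.39
gripper_force: 49.8
t 22.5 tcp [448.6 154.2 149.6] yaw 96.7 q [ 0.42  0.42 -0.96  2.04  0.44  0.91 -0.67]
shift(tool now) [ -6.2 186.8  -0.7] shift(tool after turn) [ -5.6 186.8  -0.4] turn [-0.0015  0.0002  0.0032]
F [-0.2 -0.3 -1.4] width mm 35.9 grip 49.8
```

```bash
python3 -m handwheel '[[-0.9,31.1,0,-0.001,0,0.003,0],[-0.9,31.1,0,0,0,0,0],[-0.9,31.1,0,0,0,0,0],[-0.9,31.1,0,0,0,0,0],[-0.9,31.1,0,0,0,0,0],[-0.9,31.1,0,0,0,0,0],[0,0,0,0,0,0,0],[0,0,0,0,0,0,0],[0,0,20,0,0,0,0],[0,0,20,0,0,0,0],[0,0,0,0,0,0,0],[0,0,0,0,0,0,0]]'; python3 g.py 634.8 169.8 82 96.5
```

```text
time_s: 23.7
tcp_pos: [0.6337, 0.1699, 0.1097]
eef_rot: [[-0.112, 0.994, -0.002], [0.994, 0.112, -0.0], [0.0, -0.002, -1.0]]
wrist_force: [-0.8, -0.2, -1.1]
width: 0.389
gripper_force: 49.8
t 23.7 tcp [633.7 169.9 109.7] yaw 96.4 q [ 0.24  0.75 -0.8   1.61  0.6   1.04 -0.63]
shift(tool now) [-0.3  1.1 27.7] shift(tool after turn) [-0.3  1.  27.7] turn [-0.0016 -0.0001 -0.001 ]
F [-0.8 -0.2 -1.1] width mm 35.8 grip 49.8
```

```bash
python3 -m handwheel '[[-0.3,1,14,-0.002,0,-0.001,0],[0,0,14,0,0,0,0],[0,0,0,0,0,0,0],[0,0,4,0,0,0,0],[0,0,4,0,0,0,0],[0,0,4,0,0,0,0],[0,0,0,0,0,0,0]]'; python3 g.py 634.8 169.8 66 96.5
```

```text
time_s: 24.4
tcp_pos: [0.6356, 0.1696, 0.0692]
eef_rot: [[-0.112, 0.994, 0.001], [0.994, 0.112, 0.0], [0.0, 0.001, -1.0]]
wrist_force: [-2.1, 0.0, -1.8]
width: 0.392
gripper_force: 49.8
t 24.4 tcp [635.6 169.6  69.2] yaw 96.4 q [ 0.22  0.8  -0.77  1.63  0.64  0.98 -0.66]
shift(tool now) [ 0.3 -0.8  3.2] shift(tool after turn) [ 0.3 -0.8  3.2] turn [ 0.0012 -0.0001 -0.0012]
F [-2.1  0.  -1.8] width mm 36.1 grip 49.8
```

```bash
python3 -m handwheel '[[0.3,-0.6,3,0.001,0,0,0],[0,0,3,0,0,0,0],[0,0,2,0,0,0,0],[0,0,3,0,0,0,0],[0,0,3,0,0,0,0],[0,0,3,0,0,0,0],[0,0,3,0,0,0,0],[0,0,0,0,0,0,0]]'; python3 g.py 634.8 169.8 49.6 96.5;  python3 -m handwheel '[[0,0,2,0,0,0,0],[0,0,1,0,0,0,0],[0,0,0,0,0,0,0]]'
```

```text
time_s: 25.2
tcp_pos: [0.6351, 0.1701, 0.0496]
eef_rot: [[-0.112, 0.994, 0.0], [0.994, 0.112, 0.0], [0.0, 0.001, -1.0]]
wrist_force: [-4.0, 0.9, 3.8]
width: 0.389
gripper_force: 49.9
t 25.2 tcp [635.1 170.1  49.6] yaw 96.4 q [ 0.21  0.82 -0.75  1.64  0.66  0.95 -0.67]
shift(tool now) [-0.3 -0.4  0. ] shift(tool after turn) [-0.3 -0.4  0. ] turn [ 0.0005 -0.0004 -0.0013]
F [-4.   0.9  3.8] width mm 35.8 grip 49.9
time_s: 25.5
tcp_pos: [0.6353, 0.1703, 0.0495]
eef_rot: [[-0.112, 0.994, 0.001], [0.994, 0.112, -0.001], [-0.001, 0.001, -1.0]]
wrist_force: [-9.7, -3.6, 21.7]
width: 0.389
gripper_force: 49.9
```

Home. Release and go to the last spare needed, near (440.5, 226).

```bash
python3 -m handwheel '[[0,0,-2,0,0,0,0.6],[0,0,0,0,0,0,1],[0,0,0,0,0,0,1],[0,0,0,0,0,0,1],[0,0,0,0,0,0,1],[0,0,0,0,0,0,1],[0,0,-20,0,0,0,1],[0,0,-40,0,0,0,1],[0,0,-40,0,0,0,1],[0,-40,0,0,0,0,1],[0,-40,0,0,0,0,1],[0,-40,0,0,0,0,1]]'; python3 look.py; python3 g.py 440.6 226 150 76.5
```

```text
time_s: 26.7
tcp_pos: [0.5152, 0.1567, 0.1503]
eef_rot: [[-0.112, 0.994, 0.003], [0.994, 0.112, 0.0], [-0.0, 0.003, -1.0]]
wrist_force: [0.4, 1.1, 0.4]
width: 1.0
gripper_force: 0.0
top spare0 0.75 0.071 [404.8, -197.6, 36.1, 30.6, 23.5]
top spare0 0.74 0.11 [667.5, 398.9, 130.2, 113.0, 84.8]
top spare0 0.72 0.073 [474.7, 328.3, 33.9, 29.4, -15.9]
top spare0 0.54 0.08 [646.7, 75.6, 35.3, 29.4, 1.7]
top spare0 0.54 0.079 [632.4, 147.0, 53.0, 4.3, 35.3]
top spare0 0.48 0.08 [656.3, -20.3, 35.8, 28.6, 1.2]
top spare0 0.33 0.011 [448.9, 64.6, 408.7, 112.2, 88.5]
top fitted0 0.58 0.08 [640.5, 122.6, 35.1, 28.9, 2.9]
top fitted0 0.46 0.08 [651.9, 27.9, 35.9, 29.5, 7.6]
scene spare0 0.79 0.081 [656.1, -21.4, 37.9, 31.9, 6.9]
scene spare0 0.73 0.073 [404.9, -199.5, 37.3, 31.9, 23.2]
scene spare0 0.71 0.073 [532.7, 279.1, 196.6, 33.8, -42.3]
scene spare0 0.69 0.077 [447.2, 88.3, 38.2, 33.3, 19.3]
scene spare0 0.62 0.082 [635.8, 158.2, 52.9, 36.7, -81.2]
scene spare0 0.6 0.082 [646.4, 64.5, 49.2, 38.7, -87.2]
scene spare0 0.55 0.074 [499.1, 177.0, 164.4, 16.0, -31.9]
scene fitted0 0.79 0.082 [650.5, 25.8, 36.9, 31.1, 4.9]
scene fitted0 0.78 0.082 [640.6, 112.3, 48.6, 36.6, -84.8]
t 27.0 tcp [517.9 156.6 149.9] yaw 96.4 q [ 0.37  0.53 -0.91  1.89  0.5   0.97 -0.66]
shift(tool now) [ 77.5 -69.1  -0.3] shift(tool after turn) [ 49.4 -91.3  -0.1] turn [ 0.0036 -0.0011  0.3468]
F [ 0.1  0.5 -0.4] width mm 92.1 grip 0.0
```

Run:
```python
from v import *
c=camera("top");s=camera("scene")
a=cv2.resize(c["img"][200:265,120:280],None,fx=5,fy=5)[:300];b=cv2.resize(s["img"][130:190,260:420],None,fx=5,fy=5)
cv2.imwrite("pics/tray2.png",np.vstack([a,b])[:,:,::-1])
for n,d in(("top",c),("scene",s)):
    W=cloud(d);m=(abs(W[...,2]-.0745)<.006)&(W[...,0]>.38)&(W[...,0]<.5)&(W[...,1]>.19)&(W[...,1]<.29);
    if m.sum()>5: print(n,m.sum(),rect(W[m][:,:2]))
```

```text
scene 32 [431.7, 219.3, 42.0, 21.2, -47.9]
```

View pics/tray2.png

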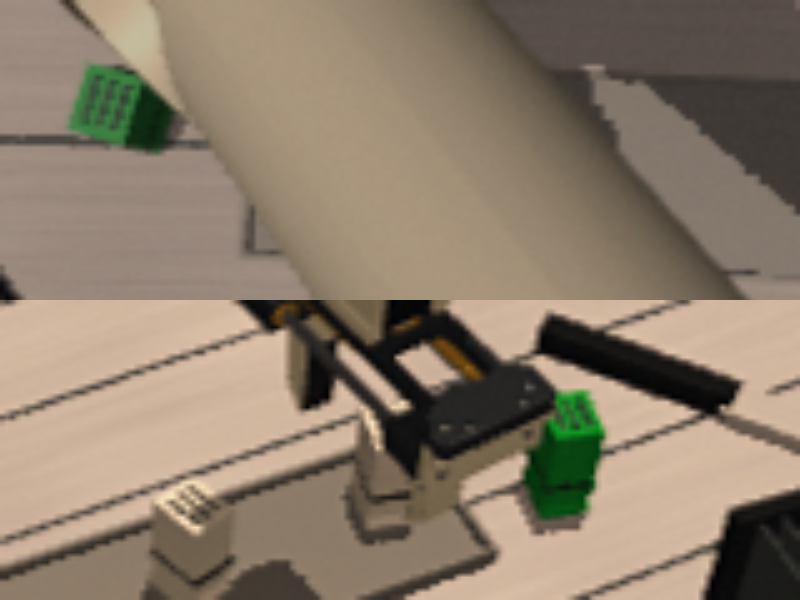

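The arm hides the spare in the top view. The scene view shows it still standing near its tray corner (crop 385, 500), so I'll go on.

```bash
python3 -m handwheel '[[0,0,0,0.004,0,0.116,1],[0,0,0,0,0,0.116,1],[0,0,0,0,0,0.115,1],[12.3,-22.8,0,0,0,0,1],[12.3,-22.8,0,0,0,0,1],[12.3,-22.8,0,0,0,0,1],[12.3,-22.8,0,0,0,0,1],[0,0,0,0,0,0,1],[0,0,0,0,0,0,1],[0,0,0,0,0,0,1]]'; python3 g.py 440.6 226 46 76.5;  python3 - <<'E'
from v import *
c=camera("top");s=camera("scene")
cv2.imwrite("pics/tray3.png",cv2.resize(s["img"][110:200,260:420],None,fx=5,fy=5)[:,:,::-1])
for n,d in(("top",c),("scene",s)):
    W=cloud(d);m=(abs(W[...,2]-.0745)<.006)&(W[...,0]>.39)&(W[...,0]<.49)&(W[...,1]>.19)&(W[...,1]<.27);
    if m.sum()>5: print(n,m.sum(),rect(W[m][:,:2]))
E
```

```text
time_s: 28.1
tcp_pos: [0.44, 0.2251, 0.1489]
eef_rot: [[0.234, 0.972, -0.003], [0.972, -0.234, 0.0], [-0.0, -0.003, -1.0]]
wrist_force: [0.5, -1.4, -0.4]
width: 0.997
gripper_force: 0.0
t 28.1 tcp [440.  225.1 148.9] yaw 76.5 q [ 0.2   0.43 -0.87  1.99  0.41  0.91 -1.13]
shift(tool now) [  1.    0.6 102.9] shift(tool after turn) [  1.    0.4 102.9] turn [-0.0027  0.0003 -0.0007]
F [ 0.5 -1.4 -0.4] width mm 91.7 grip 0.0
top 114 [440.9, 226.9, 35.8, 30.3, -12.9]
scene 113 [439.5, 224.8, 42.2, 30.5, -14.5]
```

View pics/tray3.png

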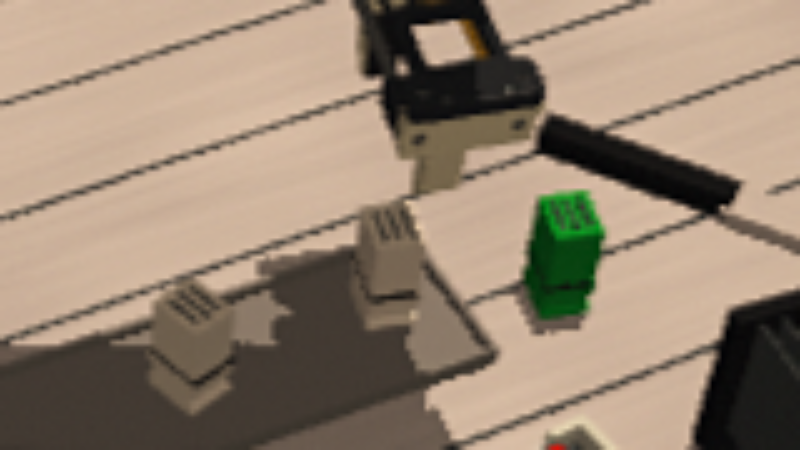

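The spare is confirmed at (440.4, 226), straight below the gripper.

```bash
python3 -m handwheel '[[1,0.6,20,-0.002,0,0,1],[0,0,30,0,0,0,1],[0,0,30,0,0,0,1],[0,0,23,0,0,0,1],[0,0,0,0,0,0,1],[0,0,0,0,0,0,1]]'; python3 g.py 440.4 226 46 76.5; python3 -m handwheel '[[0,0,0,0,0,0,0],[0,0,0,0,0,0,0],[0,0,0,0,0,0,0],[0,0,0,0,0,0,0],[0,0,0,0,0,0,0],[0,0,0,0,0,0,0],[0,0,0,0,0,0,0],[0,0,0,0,0,0,0],[0,0,0,0,0,0,0]]'; python3 -m handwheel '[[0,0,0,0,0,0,0],[0,0,-20,0,0,0,0],[0,0,-40,0,0,0,0],[0,0,-44,0,0,0,0],[0,0,0,0,0,-0.116,0],[0,0,0,0,0,-0.116,0],[0,0,0,0,0,-0.116,0],[0,0,0,0,0,0,0],[0,0,0,0,0,0,0]]'; python3 g.py 629.5 217.6 150 96.5
```

```text
time_s: 28.8
tcp_pos: [0.4397, 0.2262, 0.046]
eef_rot: [[0.233, 0.972, -0.002], [0.972, -0.233, -0.0], [-0.001, -0.002, -1.0]]
wrist_force: [0.7, 0.7, 0.7]
width: 1.002
gripper_force: 0.0
t 28.8 tcp [439.7 226.2  46. ] yaw 76.5 q [ 0.07  0.59 -0.74  2.05  0.6   0.72 -1.28]
shift(tool now) [-0.1  0.8 -0. ] shift(tool after turn) [-0.1  0.8 -0. ] turn [-0.0019  0.0007 -0.    ]
F [0.7 0.7 0.7] width mm 92.2 grip 0.0
time_s: 29.7
tcp_pos: [0.4395, 0.2263, 0.0459]
eef_rot: [[0.233, 0.973, -0.001], [0.973, -0.233, -0.0], [-0.001, -0.001, -1.0]]
wrist_force: [-0.6, 0.3, -0.1]
width: 0.388
gripper_force: 49.8
time_s: 30.6
tcp_pos: [0.4394, 0.2262, 0.1497]
eef_rot: [[-0.11, 0.994, -0.002], [0.994, 0.11, -0.0], [-0.0, -0.002, -1.0]]
wrist_force: [0.2, -0.1, -0.8]
width: 0.393
gripper_force: 49.8
t 30.6 tcp [439.4 226.2 149.7] yaw 96.3 q [ 0.25  0.46 -0.96  1.99  0.47  0.93 -0.84]
shift(tool now) [-29.4 188.   -0.6] shift(tool after turn) [-30.1 187.9  -0.3] turn [-0.0017  0.0002 -0.0036]
F [ 0.2 -0.1 -0.8] width mm 36.2 grip 49.8
```

```bash
python3 -m handwheel '[[-5,31.4,0,-0.002,0,-0.004,0],[-5,31.4,0,0,0,0,0],[-5,31.4,0,0,0,0,0],[-5,31.4,0,0,0,0,0],[-5,31.4,0,0,0,0,0],[-5,31.3,0,0,0,0,0],[0,0,0,0,0,0,0],[0,0,0,0,0,0,0],[0,0,20,0,0,0,0],[0,0,20,0,0,0,0],[0,0,0,0,0,0,0],[0,0,0,0,0,0,0]]'; python3 g.py 629.5 217.6 82 96.5
```

```text
time_s: 31.8
tcp_pos: [0.629, 0.2184, 0.1093]
eef_rot: [[-0.117, 0.993, -0.001], [0.993, 0.117, -0.001], [-0.001, -0.001, -1.0]]
wrist_force: [0.3, 0.6, -1.1]
width: 0.392
gripper_force: 49.8
t 31.8 tcp [629.  218.4 109.3] yaw 96.7 q [ 0.16  0.77 -0.81  1.59  0.62  1.06 -0.7 ]
shift(tool now) [-0.8  0.5 27.3] shift(tool after turn) [-0.8  0.4 27.3] turn [-0.0011  0.0006  0.004 ]
F [ 0.3  0.6 -1.1] width mm 36.1 grip 49.8
```

```bash
python3 -m handwheel '[[-0.8,0.4,14,-0.001,0,0.004,0],[0,0,13,0,0,0,0],[0,0,0,0,0,0,0],[0,0,4,0,0,0,0],[0,0,4,0,0,0,0],[0,0,4,0,0,0,0],[0,0,0,0,0,0,0]]'; python3 g.py 629.5 217.6 66 96.5
```

```text
time_s: 32.5
tcp_pos: [0.6302, 0.2177, 0.0705]
eef_rot: [[-0.113, 0.994, 0.001], [0.994, 0.113, -0.0], [-0.0, 0.001, -1.0]]
wrist_force: [-1.9, -0.2, -1.4]
width: 0.389
gripper_force: 49.8
t 32.5 tcp [630.2 217.7  70.5] yaw 96.5 q [ 0.15  0.81 -0.78  1.61  0.65  1.   -0.73]
shift(tool now) [-0.  -0.7  4.5] shift(tool after turn) [-0.  -0.7  4.5] turn [ 0.001   0.0003 -0.0001]
F [-1.9 -0.2 -1.4] width mm 35.8 grip 49.8
```

```bash
python3 -m handwheel '[[0,-0.6,3,0.001,0,0,0],[0,0,3,0,0,0,0],[0,0,3,0,0,0,0],[0,0,3,0,0,0,0],[0,0,3,0,0,0,0],[0,0,3,0,0,0,0],[0,0,3,0,0,0,0],[0,0,0,0,0,0,0]]'; python3 g.py 629.5 217.6 49.6 96.5;  python3 -m handwheel '[[0,0,2,0,0,0,0],[0,0,1,0,0,0,0],[0,0,0,0,0,0,0]]'
```

```text
time_s: 33.3
tcp_pos: [0.6298, 0.2178, 0.0498]
eef_rot: [[-0.113, 0.994, 0.0], [0.994, 0.113, -0.0], [-0.0, 0.0, -1.0]]
wrist_force: [-4.0, 0.3, 3.8]
width: 0.39
gripper_force: 49.9
t 33.3 tcp [629.8 217.8  49.8] yaw 96.5 q [ 0.14  0.84 -0.76  1.61  0.67  0.97 -0.74]
shift(tool now) [-0.2 -0.3  0.2] shift(tool after turn) [-0.2 -0.3  0.2] turn [ 0.0003  0.0001 -0.0002]
F [-4.   0.3  3.8] width mm 35.9 grip 49.9
time_s: 33.6
tcp_pos: [0.6298, 0.2179, 0.0497]
eef_rot: [[-0.113, 0.994, 0.001], [0.994, 0.113, -0.001], [-0.001, 0.001, -1.0]]
wrist_force: [-8.0, -4.4, 21.4]
width: 0.389
gripper_force: 49.9
```

```bash
python3 -m handwheel '[[0,0,-2,0,0,0,0.6],[0,0,0,0,0,0,1],[0,0,0,0,0,0,1],[0,0,0,0,0,0,1],[0,0,0,0,0,0,1],[0,0,0,0,0,0,1],[0,0,-20,0,0,0,1],[0,0,-40,0,0,0,1],[0,0,-40,0,0,0,1],[-40,-25,-10,0,0,0,1],[-40,-25,-10,0,0,0,1],[-40,-25,-10,0,0,0,1]]'; python3 -m handwheel '[[-40,-25,-10,0,0,0,1],[-40,-25,-10,0,0,0,1],[-40,-25,0,0,0,-0.12,1],[-40,-25,0,0,0,-0.12,1],[-40,-25,0,0,0,-0.12,1],[-30,-25,0,0,0,-0.12,1],[0,0,0,0,0,-0.12,1],[0,0,0,0,0,-0.12,1],[0,0,0,0,0,-0.12,1],[0,0,0,0,0,-0.12,1],[0,0,0,0,0,0,1],[0,0,0,0,0,0,1]]'; python3 g.py 462 -284 200 177.5
python3 - <<'E'
from v import *
ims=[]
for n in("top","scene"):
    c=camera(n);W=cloud(c)
    for q in("bridge","dock"):
        for r in trace(q,n):
            m=r["pixels"];p=W[m];p=p[np.isfinite(p).all(1)]
            if r["p"]<.4:continue
            if q=="bridge":
                for a,b in((.06,.082),(.098,.112)):
                    t=p[(p[:,2]>a)&(p[:,2]<b)]
                    if len(t)>9: print(n,q,a,rect(t[:,:2]),round(np.median(t[:,2]),4))
            else: t=p[abs(p[:,2]-.037)<.005];print(n,q,rect(t[:,:2]))
    ims.append(c["img"])
    d=np.array([642.9,98.4])
    for i in range(6):
        o=(i-2.5)*48;ctr=(d+o*np.array([-.1132,.9936]))/1000
        m=(np.hypot(W[...,0]-ctr[0],W[...,1]-ctr[1])<.024)&(W[...,2]>.06)&(W[...,2]<.11)
        if m.sum()>9: t=W[m];h=np.percentile(t[:,2],90);t=t[t[:,2]>h-.006];print(n,"bay",i,m.sum(),"ztop",round(np.median(t[:,2])*1000,1),rect(t[:,:2]),"exp",np.round(ctr*1000,1))
cv2.imwrite("pics/full2.png",np.hstack([cv2.resize(ims[0][100:310,140:420],(400,300)),cv2.resize(ims[1][130:300,130:420],(400,300))])[:,:,::-1])
E
```

```text
time_s: 34.8
tcp_pos: [0.5686, 0.0892, 0.181]
eef_rot: [[-0.114, 0.993, 0.003], [0.993, 0.114, -0.001], [-0.001, 0.003, -1.0]]
wrist_force: [1.2, -1.5, 0.7]
width: 0.998
gripper_force: 0.0
time_s: 36.0
tcp_pos: [0.4749, -0.1667, 0.1997]
eef_rot: [[-0.877, 0.48, 0.001], [0.48, 0.877, -0.001], [-0.002, 0.0, -1.0]]
wrist_force: [0.3, 0.5, 0.5]
width: 0.997
gripper_force: 0.0
t 36.0 tcp [ 474.9 -166.7  199.7] yaw 151.3 q [ 1.23  0.5  -1.2   1.93  0.53  1.08  0.88]
shift(tool now) [ -45.  -109.1   -0.3] shift(tool after turn) [   7.8 -117.8   -0.3] turn [-3.000e-04  1.600e-03 -4.571e-01]
F [0.3 0.5 0.5] width mm 91.8 grip 0.0
top bridge 0.06 [465.8, -261.8, 335.3, 34.7, -9.7] 0.0686
top dock [643.5, 99.4, 354.9, 74.7, -83.4]
top dock [633.6, 375.6, 171.9, 86.7, -54.1]
top dock [0.0, 0.0, 0.0, 0.0, 0.0]
top bay 0 171 ztop 77.2 [657.5, -20.2, 37.4, 28.6, 1.2] exp [656.5 -20.8]
top bay 1 174 ztop 77.1 [651.1, 27.6, 36.3, 29.7, 7.2] exp [651.1  26.9]
top bay 2 175 ztop 77.2 [646.7, 75.6, 35.0, 29.1, 1.9] exp [645.6  74.6]
top bay 3 182 ztop 77.4 [641.0, 122.5, 36.8, 29.5, 4.1] exp [640.2 122.2]
top bay 4 184 ztop 77.0 [636.2, 170.8, 37.1, 29.6, 5.9] exp [634.7 169.9]
top bay 5 187 ztop 77.8 [630.4, 218.2, 35.8, 29.8, 3.7] exp [629.3 217.6]
scene bridge 0.06 [460.2, -290.2, 339.9, 52.3, -3.8] 0.0717
scene bridge 0.098 [461.0, -285.4, 64.6, 16.0, -2.9] 0.1053
scene dock [640.9, 97.2, 358.4, 78.5, -83.3]
scene bay 0 207 ztop 79.0 [656.5, -22.3, 39.8, 33.0, 6.6] exp [656.5 -20.8]
scene bay 1 205 ztop 79.8 [650.2, 25.3, 38.4, 32.1, 6.1] exp [651.1  26.9]
scene bay 2 196 ztop 78.7 [645.5, 73.3, 38.2, 31.7, 4.4] exp [645.6  74.6]
scene bay 3 194 ztop 79.1 [638.9, 120.8, 37.9, 32.5, 6.6] exp [640.2 122.2]
scene bay 4 188 ztop 78.8 [634.0, 169.5, 36.0, 31.7, 7.9] exp [634.7 169.9]
scene bay 5 190 ztop 78.8 [628.3, 216.8, 39.0, 33.2, 2.0] exp [629.3 217.6]
```

View pics/full2.png

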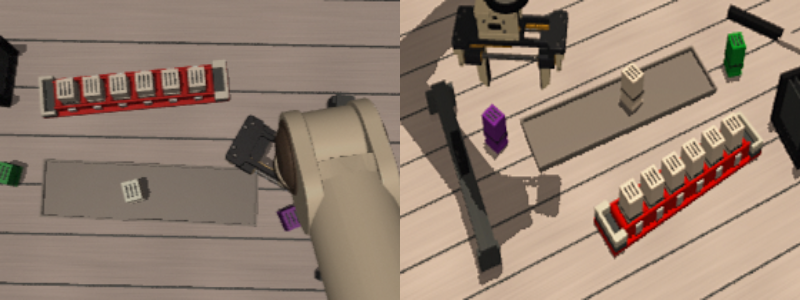

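All six cartridges sit at the same height (77 mm top, 79 mm scene), so they are home, and one spare remains in the tray. The bridge's fin is at about (461.5, -284.5) and its axis at about -3.3°.

```bash
python3 -m handwheel '[[0,0,0,0,0,-0.111,1],[0,0,0,0,0,-0.111,1],[0,0,0,0,0,-0.111,1],[0,0,0,0,0,-0.11,1],[2,-29.5,0,0,0,0,1],[2,-29.5,0,0,0,0,1],[2,-29.5,0,0,0,0,1],[2,-29.5,0,0,0,0,1],[0,0,0,0,0,0,1],[0,0,0,0,0,0,1]]'; python3 g.py 461.5 -284.5 76 176.7;  python3 - <<'E'
from v import *
for n in("top","scene"):
    c=camera(n);W=cloud(c)
    for r in trace("bridge",n)[:1]:
        p=W[r["pixels"]];p=p[np.isfinite(p).all(1)]
        f=p[(p[:,2]>.1)&(p[:,2]<.11)]; b=p[abs(p[:,2]-.0715)<.003]
        for t in(f,b):
            if len(t)>9: print(n,round(r["p"],2),len(t),rect(t[:,:2]),cv2.fitLine((t[:,:2]*1000).astype(np.float32),cv2.DIST_HUBER,0,.01,.01).ravel())
E
```

```text
time_s: 37.3
tcp_pos: [0.46, -0.2844, 0.1987]
eef_rot: [[-0.998, 0.057, 0.001], [0.057, 0.998, 0.001], [-0.001, 0.001, -1.0]]
wrist_force: [0.8, 1.4, 0.5]
width: 1.001
gripper_force: 0.0
t 37.3 tcp [ 460.  -284.4  198.7] yaw 176.7 q [ 1.43  0.64 -1.26  1.84  0.67  1.17  1.45]
shift(tool now) [-1.400e+00 -1.000e-01  1.227e+02] shift(tool after turn) [ -1.5  -0.  122.7] turn [0.0008 0.0007 0.0007]
F [0.8 1.4 0.5] width mm 92.0 grip 0.0
top 0.96 96 [461.6, -284.1, 59.9, 16.4, -3.1] [ 9.9881595e-01 -4.8648357e-02  4.6928287e+02 -2.8350171e+02]
top 0.96 774 [461.4, -283.2, 335.7, 30.7, -2.7] [ 9.9862820e-01 -5.2361876e-02  4.5722162e+02 -2.8329034e+02]
scene 0.66 118 [461.1, -285.6, 61.7, 15.7, -2.4] [ 9.9854678e-01 -5.3892203e-02  4.6226166e+02 -2.8570798e+02]
scene 0.66 750 [463.6, -285.5, 334.8, 30.2, -2.6] [ 9.9891442e-01 -4.6582967e-02  4.8323706e+02 -2.8707721e+02]
```

```bash
python3 -m handwheel '[[-1.5,0,20,0.001,0.001,-0.007,1],[0,0,35,0,0,0,1],[0,0,35,0,0,0,1],[0,0,20,0,0,0,1],[0,0,12,0,0,0,1],[0,0,0,0,0,0,1],[0,0,0,0,0,0,0],[0,0,0,0,0,0,0],[0,0,0,0,0,0,0],[0,0,0,0,0,0,0],[0,0,0,0,0,0,0],[0,0,0,0,0,0,0]]' 60; python3 -m handwheel '[[0,0,0,0,0,0,0],[0,0,0,0,0,0,0],[0,0,0,0,0,0,0],[0,0,0,0,0,0,0],[0,0,0,0,0,0,0],[0,0,0,0,0,0,0],[0,0,0,0,0,0,0],[0,0,0,0,0,0,0]]';python3 g.py 461.5 -284.5 76 177.1
```

```text
time_s: 38.7
tcp_pos: [0.4618, -0.2845, 0.0772]
eef_rot: [[-0.999, 0.048, 0.0], [0.048, 0.999, -0.001], [-0.0, -0.001, -1.0]]
wrist_force: [-0.1, -0.0, 0.5]
width: 0.526
gripper_force: 0.0
time_s: 39.5
tcp_pos: [0.4618, -0.2843, 0.0769]
eef_rot: [[-0.999, 0.048, -0.0], [0.048, 0.999, -0.001], [0.0, -0.001, -1.0]]
wrist_force: [0.8, 0.2, -0.6]
width: 0.17
gripper_force: 60.0
t 39.5 tcp [ 461.8 -284.3   76.9] yaw 177.3 q [ 1.31  0.78 -1.09  1.92  0.85  0.99  1.34]
shift(tool now) [ 0.3 -0.2  0.9] shift(tool after turn) [ 0.3 -0.2  0.9] turn [-0.001  -0.0001  0.0029]
F [ 0.8  0.2 -0.6] width mm 15.6 grip 60.0
```

```bash
python3 -m handwheel '[[0,0,-10,0,0,0,0],[0,0,-30,0,0,0,0],[0,0,-40,0,0,0,0],[0,0,-40,0,0,0,0],[0,0,0,0,0,0,0],[0,0,0,0,0,0,0]]';python3 g.py 642.8 98.3 197 96.5
```

```text
time_s: 40.1
tcp_pos: [0.4618, -0.2845, 0.1976]
eef_rot: [[-0.999, 0.048, 0.0], [0.048, 0.999, -0.003], [-0.001, -0.003, -1.0]]
wrist_force: [-0.5, -0.6, -3.8]
width: 0.171
gripper_force: 60.0
t 40.1 tcp [ 461.8 -284.5  197.6] yaw 177.2 q [ 1.42  0.64 -1.26  1.84  0.67  1.17  1.46]
shift(tool now) [-1.624e+02  3.911e+02 -3.000e-01] shift(tool after turn) [359.9 223.2   0.6] turn [-0.0018  0.0022  1.4092]
F [-0.5 -0.6 -3.8] width mm 15.7 grip 60.0
```

```bash
python3 -m handwheel '[[-8,20,0,0,0,0,0],[-16,39,0,0,0,0,0],[-16,39,0,0,0,0,0],[-16,39,0,0,0,0,0],[-16,39,0,0,0,0,0],[-16,39,0,0,0,0,0],[-16,39,0,0,0,0,0],[-16,39,0,0,0,0,0],[-16,39,0,0,0,0,0],[-16,39,0,0,0,0,0],[-10,20,0,0,0,0,0],[0,0,0,0,0,0,0]]'; python3 -m handwheel '[[0,0,0,0,0,0.08,0],[0,0,0,0,0,0.12,0],[0,0,0,0,0,0.12,0],[0,0,0,0,0,0.12,0],[0,0,0,0,0,0.12,0],[0,0,0,0,0,0.12,0],[0,0,0,0,0,0.12,0],[0,0,0,0,0,0.12,0],[0,0,0,0,0,0.12,0],[0,0,0,0,0,0.12,0],[0,0,0,0,0,0.08,0],[0,0,0,0,0,0,0]]';python3 -m handwheel '[[0,0,0,0,0,0.1,0],[0,0,0,0,0,0,0],[0,0,0,0,0,0,0]]';python3 g.py 642.8 98.3 197 96.5
```

```text
time_s: 41.3
tcp_pos: [0.6412, 0.1039, 0.1945]
eef_rot: [[-0.999, 0.041, -0.003], [0.041, 0.999, 0.002], [0.003, 0.001, -1.0]]
wrist_force: [-0.3, -0.6, -2.8]
width: 0.167
gripper_force: 60.0
time_s: 42.5
tcp_pos: [0.6409, 0.0969, 0.1946]
eef_rot: [[-0.278, 0.961, -0.004], [0.961, 0.278, -0.003], [-0.002, -0.004, -1.0]]
wrist_force: [0.7, -0.2, -4.5]
width: 0.169
gripper_force: 60.0
time_s: 42.8
tcp_pos: [0.6417, 0.0979, 0.1956]
eef_rot: [[-0.185, 0.983, -0.002], [0.983, 0.185, -0.002], [-0.002, -0.002, -1.0]]
wrist_force: [0.2, 0.2, -2.6]
width: 0.165
gripper_force: 60.0
t 42.8 tcp [641.7  97.9 195.6] yaw 100.7 q [ 0.37  0.63 -0.82  1.57  0.49  1.16 -0.38]
shift(tool now) [ 0.2  1.2 -1.4] shift(tool after turn) [ 0.2  1.2 -1.4] turn [-0.002   0.0016  0.0729]
F [ 0.2  0.2 -2.6] width mm 15.2 grip 60.0
```

```bash
python3 -m handwheel '[[0.2,1.2,20,-0.002,0.002,0.073,0],[0,0,25,0,0,0,0],[0,0,0,0,0,0,0],[0,0,0,0,0,0,0],[0,0,0,0,0,0,0]]';python3 g.py 642.8 98.3 150 96.5
cat > br.py <<'E'
from v import *
s=state();zt=s["tcp_pos"][2]
for n in("top","scene"):
    c=camera(n);W=cloud(c);x,y,z=W[...,0],W[...,1],W[...,2]
    cv2.imwrite(f"pics/br_{n}.png",cv2.resize(c["img"][110:200,140:330] if n=="top" else c["img"][120:300,240:430],None,fx=3,fy=3)[:,:,::-1])
    r=trace("bridge",n);m=r[0]["pixels"]
    p=W[m];p=p[np.isfinite(p).all(1)];b=p[abs(p[:,2]-(zt-.006))<.008]
    print(n,round(r[0]["p"],2),len(b),np.round(np.percentile(p[:,2],[5,50,95]),3))
    if len(b)>20: 
        l=cv2.fitLine((b[:,:2]*1000).astype(np.float32),cv2.DIST_HUBER,0,.01,.01).ravel();print(rect(b[:,:2]),"yaw",np.degrees(np.arctan2(l[1],l[0])))
        u=np.array([-.1132,.9936]);q=(b[:,:2]*1000-[642.8,98.3])@np.c_[u,[.9936,.1132]];print("dock-y ext",np.round([q[:,0].min(),q[:,0].max()],1))
        for lo in range(-160,161,40):
            k=abs(q[:,0]-lo)<15
            if k.sum()>5: print(lo,np.round([q[k,1].min(),q[k,1].max(),b[k,2].mean()*1000],1))
E
python3 br.py
```

```text
time_s: 43.3
tcp_pos: [0.6442, 0.0995, 0.1527]
eef_rot: [[-0.111, 0.994, 0.003], [0.994, 0.111, 0.002], [0.002, 0.003, -1.0]]
wrist_force: [0.4, 0.5, -3.3]
width: 0.169
gripper_force: 60.0
t 43.3 tcp [644.2  99.5 152.7] yaw 96.4 q [ 0.34  0.67 -0.78  1.6   0.52  1.08 -0.47]
shift(tool now) [-1.1 -1.5  2.7] shift(tool after turn) [-1.1 -1.5  2.7] turn [ 0.0033 -0.0016 -0.0023]
F [ 0.4  0.5 -3.3] width mm 15.6 grip 60.0
top 0.97 881 [0.107 0.145 0.149]
[650.0, 100.7, 334.7, 47.6, -82.5] yaw -83.3151
dock-y ext [-165.9  168.7]
-160 [-13.7  18.2 145.4]
-120 [-13.5  17.4 145.5]
-80 [  6.2  16.  146. ]
80 [-13.   18.4 145.7]
120 [-13.6  17.8 145.6]
160 [-19.1  28.5 145.5]
scene 0.91 950 [0.003 0.146 0.165]
[649.3, 99.9, 339.2, 55.0, -82.0] yaw -83.70621
dock-y ext [-168.6  170.7]
-160 [-15.6  21.5 146.8]
-120 [-17.3  17.1 147.4]
-80 [-17.4  17.5 147.5]
-40 [-14.9  18.4 148. ]
0 [  5.9  17.5 146.4]
120 [-15.6  18.4 148. ]
160 [-25.3  30.1 146.9]
```

```bash
python3 -m handwheel '[[-0.9,-1.1,12,0.003,-0.002,-0.002,0],[0,0,10,0,0,0,0],[0,0,10,0,0,0,0],[0,0,0,0,0,0,0],[0,0,0,0,0,0,0],[0,0,0,0,0,0,0]]';python3 g.py 643.2 98.5 118 96.5; python3 br.py
```

```text
time_s: 44.1
tcp_pos: [0.6427, 0.0983, 0.1197]
eef_rot: [[-0.112, 0.994, -0.001], [0.994, 0.112, -0.001], [-0.001, -0.001, -1.0]]
wrist_force: [0.4, 0.5, -2.9]
width: 0.169
gripper_force: 60.0
t 44.1 tcp [642.7  98.3 119.7] yaw 96.4 q [ 0.33  0.71 -0.76  1.63  0.55  1.03 -0.49]
shift(tool now) [0.1 0.5 1.7] shift(tool after turn) [0.1 0.5 1.7] turn [-0.0009  0.0007 -0.0013]
F [ 0.4  0.5 -2.9] width mm 15.6 grip 60.0Traceback (most recent call last):
  File "br.py", line 6, in <module>
    r=trace("bridge",n);m=r[0]["pixels"]
                          ~^^^
IndexError: list index out of range
```

View pics/br_scene.png

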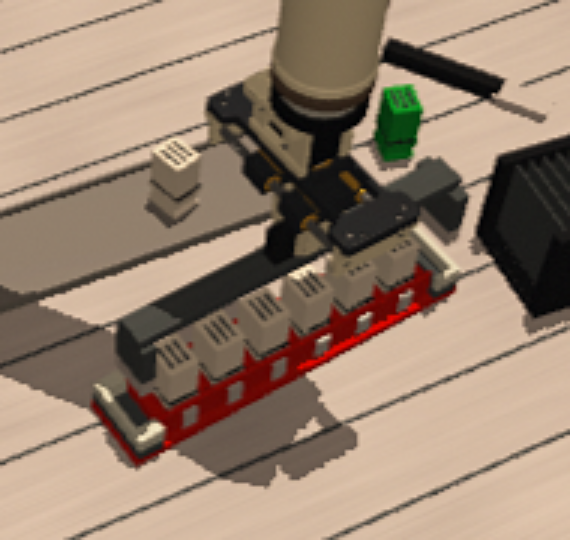

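The picture, taken before that last lowering, shows the bridge held above the dock with its wide foot at the far (+y) end over the wide notch. I'll lower it in gently.

```bash
python3 -m handwheel '[[0.1,0.4,3,-0.001,0.001,-0.001,0],[0,0,3,0,0,0,0],[0,0,3,0,0,0,0],[0,0,3,0,0,0,0],[0,0,0,0,0,0,0],[0,0,0,0,0,0,0]]';python3 g.py 643.2 98.5 97 96.5
```

```text
time_s: 44.8
tcp_pos: [0.6427, 0.0982, 0.1073]
eef_rot: [[-0.113, 0.994, -0.001], [0.994, 0.113, 0.0], [0.0, -0.001, -1.0]]
wrist_force: [0.4, -0.2, -3.0]
width: 0.168
gripper_force: 60.0
t 44.8 tcp [642.7  98.2 107.3] yaw 96.5 q [ 0.32  0.72 -0.75  1.63  0.56  1.01 -0.5 ]
shift(tool now) [ 0.2  0.5 10.3] shift(tool after turn) [ 0.2  0.5 10.3] turn [-0.0007 -0.0001 -0.0004]
F [ 0.4 -0.2 -3. ] width mm 15.4 grip 60.0
```

Feet are 6 mm into the notches with no contact force. Lowering the last 10 mm.

```bash
python3 -m handwheel '[[0,0,3,0,0,0,0],[0,0,3,0,0,0,0],[0,0,2,0,0,0,0],[0,0,2,0,0,0,0],[0,0,1,0,0,0,0],[0,0,0,0,0,0,0],[0,0,0,0,0,0,0]]';python3 g.py 643.2 98.5 97 96.5
```

```text
time_s: 45.5
tcp_pos: [0.6428, 0.0981, 0.097]
eef_rot: [[-0.113, 0.994, -0.0], [0.994, 0.113, -0.0], [-0.0, -0.0, -1.0]]
wrist_force: [-2.6, -1.6, 2.7]
width: 0.172
gripper_force: 60.0
t 45.5 tcp [642.8  98.1  97. ] yaw 96.5 q [ 0.32  0.73 -0.74  1.64  0.57  1.   -0.5 ]
shift(tool now) [ 0.3  0.4 -0. ] shift(tool after turn) [ 0.3  0.4 -0. ] turn [-0.0002  0.0003 -0.0005]
F [-2.6 -1.6  2.7] width mm 15.8 grip 60.0
```

```bash
python3 -m handwheel '[[0,0,0,0,0,0,0.4],[0,0,0,0,0,0,0.6],[0,0,0,0,0,0,0.6],[0,0,0,0,0,0,0.6],[0,0,0,0,0,0,0.6],[0,0,0,0,0,0,0.6],[0,0,-10,0,0,0,0.6],[0,0,-30,0,0,0,0.6],[0,0,-40,0,0,0,0.6],[0,0,-40,0,0,0,0.6],[0,-40,0,0,0,0,0.6],[0,-40,0,0,0,0,0.6]]'; python3 -m handwheel '[[0,-45,0,0,0,0,0.6],[0,-45,0,0,0,0,0.6],[-40,-20,0,0,0,0,0.6],[-45,0,0,0,0,0,0.6],[-45,0,0,0,0,0,0.6],[-45,0,0,0,0,0,0.6],[-45,0,0,0,0,0,0.6],[-45,0,0,0,0,0,0.6],[0,0,0,0,0,0,0.6],[0,0,0,0,0,0,0.6]]'
python3 - <<'E'
from v import *
ims=[]
for n in("top","scene"):
    c=camera(n);W=cloud(c);p=W.reshape(-1,3);p=p[np.isfinite(p).all(1)];im=c["img"]
    q=(p[:,:2]*1000-[643.2,98.5])@np.array([[-.1132,.9936],[.9936,.1132]])
    for lo in range(-150,151,50):
        k=(abs(q[:,0]-lo)<12)&(abs(q[:,1])<13)&(p[:,2]>.05)&(p[:,2]<.14)
        if k.sum(): print(n,lo,k.sum(),round(np.median(p[k,2])*1000,1))
    f=p[(p[:,2]>.119)&(p[:,2]<.131)&(abs(q[:,0])<60)&(abs(q[:,1])<40)];print("fin",len(f),rect(f[:,:2]) if len(f)>5 else 0)
    ims.append(im)
cv2.imwrite("pics/end.png",np.hstack([cv2.resize(ims[0][100:310,140:420],(400,300)),cv2.resize(ims[1][130:280,230:430],(400,300))])[:,:,::-1])
E
```

```text
time_s: 46.7
tcp_pos: [0.5641, 0.0901, 0.2188]
eef_rot: [[-0.113, 0.994, 0.004], [0.994, 0.113, 0.001], [0.001, 0.004, -1.0]]
wrist_force: [-0.9, 0.5, -0.3]
width: 0.599
gripper_force: 0.0
time_s: 47.7
tcp_pos: [0.4839, -0.1874, 0.2169]
eef_rot: [[-0.11, 0.994, 0.0], [0.994, 0.11, 0.0], [0.0, 0.0, -1.0]]
wrist_force: [-1.0, -0.5, 0.0]
width: 0.601
gripper_force: 0.0
top -150 94 89.8
top -100 94 90.7
top -50 95 90.3
top 0 108 121.8
top 50 95 90.1
top 100 94 90.0
top 150 96 90.3
fin 164 [643.0, 99.9, 60.7, 17.0, -83.0]
scene -150 83 91.6
scene -100 92 91.0
scene -50 101 91.3
scene 0 147 109.1
scene 50 86 90.3
scene 100 97 91.4
scene 150 84 90.6
fin 151 [641.6, 98.1, 60.6, 19.2, -84.4]
```

View pics/end.png

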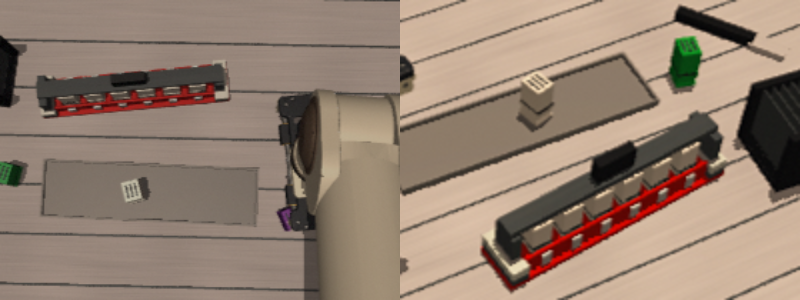

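The bridge is seated level: its bar top reads 90–91 mm all along (91 expected), and the wide foot is in the wide notch. All six cartridges are under it, and the surplus spare stands in the tray. Handing in.

```bash
python3 -c "
from cell import *
print(finish_job())"
```

```text
the job is handed in; nothing more can be done
None
```

The job is handed in: four spares are snapped home in the empty bays, one spare is left in the tray, and the bridge is seated level with its wide foot in the wide notch (about 48 s of the 210 s used).

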